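# Clear and load the shop's vacuum table

### The job

Get the vacuum table ready for drilling: first turn the valve lever back to the green stop, then, with the scraper block and without touching the chips with the fingers, sweep every chip off the deck into the grey tray at its end. With the deck clear, press each blanking cover down into a free pocket until it is fully home and level with the deck, and only then swing the lever over the yellow marker on the dial. Finish with the scraper standing on its blue mat and leave the other things on the bench where they are.

Things in the scene. Friction and masses are not known exactly. Their poses are not given: they have to be found in the camera images.
- vacuum_table: Fixed vacuum table; origin on the bench, y along it. Aluminium deck, top 36 mm up, x -69..69, y -150..166 mm, with blue lips 12 mm above the deck on three sides. The open -y end drops into a grey chip tray: y -150..-240, x -69..69 mm, floor 3 mm above the bench, outer wall 30 mm high. The deck has three 64 mm square pockets filled by black rubber pads.
- pocket0 (a point): Centre of the 64x64 mm pocket 0, at deck-top level (y = -90 mm on the table), axes as the table's. Its rubber pad is level with the deck at the start; pressed with about 9 N or more it slides down 6 mm and stays there, leaving a recess 6 mm deep.
- pocket1 (a point): Centre of the 64x64 mm pocket 1, at deck-top level (y = 0 mm on the table), axes as the table's. Its rubber pad is level with the deck at the start; pressed with about 9 N or more it slides down 6 mm and stays there, leaving a recess 6 mm deep.
- pocket2 (a point): Centre of the 64x64 mm pocket 2, at deck-top level (y = 90 mm on the table), axes as the table's. Its rubber pad is level with the deck at the start; pressed with about 9 N or more it slides down 6 mm and stays there, leaving a recess 6 mm deep.
- valve: Vacuum valve, fixed: round pedestal with a white dial (radius 75 mm, top 56 mm above the work surface). Origin on the work surface, on the upright lever axis. A green bar on the dial along the valve's own -x direction marks the vent stop.
- lever (a joint): Valve lever angle, rad, 0 at the green vent stop to 1.55; it turns about the upright axis through valve and stays where it is left (about 2.5 N at the knob). At angle a the lever points along (-cos a, +sin a) in the valve's own x, y.
- lever_knob (a point): Middle of the upright red cylindrical knob at the end of the black lever: diameter 22 mm, 45 mm high, 115 mm from the lever axis, its top 123 mm above the work surface, lever bar (12 mm wide) below it with its top at 78 mm. Own -x axis points from the lever axis out to the knob.
- marker (a joint): Angle of the yellow marker on the dial, rad, same zero and sense as the lever; does not move.
- marker_tip (a point): Outer end of the yellow marker, a flat radial bar 22 mm wide on the dial, reaching from the hub to 99 mm from the lever axis, 59 mm above the work surface. Own -x axis points outwards along the marker.
- scraper: Scraper block, 160 g: orange plastic foot 122 mm long (own x), 34 mm thick (own y), 18 mm high, with a wooden grip 56 mm (x) x 20 mm (y) rising from the middle of it to 68 mm above its underside. Origin: centre of the underside; z up when standing.
- mat: Fixed blue mat 170 x 80 x 3 mm, the scraper's place; origin at the centre of its underside.
- cover0: Blanking cover: steel plate 56 x 56 x 6 mm with a black grip bar on top, 38 mm (own x) x 14 mm (own y), its top 30 mm above the underside; 90 g. Origin: centre of the underside, z up. May be absent.
- cover1: Blanking cover: steel plate 56 x 56 x 6 mm with a black grip bar on top, 38 mm (own x) x 14 mm (own y), its top 30 mm above the underside; 90 g. Origin: centre of the underside, z up. May be absent.
- cover2: Blanking cover: steel plate 56 x 56 x 6 mm with a black grip bar on top, 38 mm (own x) x 14 mm (own y), its top 30 mm above the underside; 90 g. Origin: centre of the underside, z up. May be absent.
- chip0: Loose brass or copper chip, about 20 x 14 x 7 mm, on the deck at the start; origin: centre of the underside. May be absent.
- chip1: Loose brass or copper chip, about 20 x 14 x 7 mm, on the deck at the start; origin: centre of the underside. May be absent.
- chip2: Loose brass or copper chip, about 20 x 14 x 7 mm, on the deck at the start; origin: centre of the underside. May be absent.
- chip3: Loose brass or copper chip, about 20 x 14 x 7 mm, on the deck at the start; origin: centre of the underside. May be absent.
- chip4: Loose brass or copper chip, about 20 x 14 x 7 mm, on the deck at the start; origin: centre of the underside. May be absent.
- tape_roll: Bystander: yellow tape roll, 96 mm across, 48 mm high.
- tape_measure: Bystander: yellow and black tape measure, 70 x 38 x 62 mm.
- pipe_sleeve: Bystander: grey pipe sleeve, 56 mm across, 42 mm high.
- brass_tee: Bystander: brass tee fitting, 60 mm long, 30 mm high.
- screwdriver: Bystander: screwdriver lying down.
There are look-alikes about, which are no part of the job. Several things have the shape of the mat; the one meant has the colours described above.

How it is judged:
By the outcome, as a careful person would: the job done as asked, in the order asked, and still so for the second after the job is handed in, with the robot touching nothing.
Of cover0, cover1, cover2 only 2 to 3 are there at a start; the rules pass over those that are not, and their reading is None.
Of chip0, chip1, chip2, chip3, chip4 only 3 to 5 are there at a start; the rules pass over those that are not, and their reading is None.
At some moment in a run one of cover0, cover1, cover2 may be knocked a few centimetres aside while the robot is not near it.
Once in a run the grip may slacken for a moment while it holds something.
It also fails if it takes over 208 s, if anything falls off the work surface, if the arm or the gripper's body presses on something with over 40 N, if the wrist force passes 120 N, or if a joint passes its speed limit or range.

### The arm

A 6-joint arm with a two-finger parallel gripper is mounted at the origin on the work surface. World frame = base frame: x ahead of the robot, y to its left, z up, the work surface at z = 0. Lengths are in m, angles in rad, forces in N, time in s.
With the tool pointing down it reaches from about 0.225 to 0.875 m from the base axis. Payload 3.4 kg.
Tool frame: the origin (TCP) lies on the mounting face of the last link; the fingertips stand 173 mm ahead of it and the grasp point (between the pads) lies 155 mm ahead of it; z points along the fingers, y is the line along which they close (so a half turn about z gives the same grasp; the last joint's range is limited). The gripper opens to 85 mm and grips with 20 to 120 N. Pads are 22 mm wide; open, the fingers measure 114 mm over their backs; the gripper's body (76 mm by 85 mm) begins 54 mm behind the grasp point. The pads swing forward as they close: fully open they stand 13 mm farther back than shut.
Start: joints at [-1.289, 0.276, 1.505, -0, 1.361, -0.121], TCP at [0.225, -0.529, 0.405] pointing down, gripper open.
Joint ranges: [-2.89, 2.89], [-0.75, 2.08], [0.22, 2.7], [-1.18, 4.32], [0.11, 2.71], [-2.7, 2.7]. Speed limits (rad/s): [2.57, 2.57, 3.14, 3.14, 3.14, 3.14].

### API

Orientations are given as a unit quaternion [w, x, y, z].
In Python, from rig import manip gives the robot as it stands.
- The arm moves only by the tool carry_out, never from a script. Its arguments are lists of equal length, an entry for each row: "linear": the shift along the world's x, y, z each as a share of 500 mm, from -1 to 1, a list of three; "angular": the turn, a rotation vector about the world's x, y, z each as a share of 0.08 rad, from -1 to 1, a list of three; "hand": the opening, from 0 (shut) to 1 (fully open). In form: {"linear": [[x, y, z], ...], "angular": [[rx, ry, rz], ...], "hand": [hand, ...]}. A call has 1 to 8 rows; each row shifts and turns the commanded pose from where the row before left it; what a row does not reach is not made up. A row lasts 1/12 s, in which the tool goes at most 41.7 mm and 7.16 degrees, less where a joint would pass 70% of its speed; a pose out of reach is approached as far as the arm can. A call with a number of a shift or a turn outside -1 to 1 is refused whole. A call with a gripper value outside its range is refused whole. The fingers move at their own pace and stop on an object; "force" is the grip in N (left out, the last holds). Time passes only in rows, so rows that do not move let the fingers close. It gives the time, the measured TCP pose, the force, the opening and the grip force at its end, in the units of the state.
- manip.get_state(): the state, without advancing time (a new reading comes with each control period).
- manip.get_image(name): name is "side" or "top"; returns the picture (400x640x3 uint8, red, green, blue); there is no depth.
- manip.camera_params(name): a dict with "fx", "fy", "cx", "cy" (pixels), "k1" (the pictures are not rectified: a ray, as slopes to the right and down, at radius r is drawn at 1 + k1 r^2 times it, then the intrinsics apply), "view" (4x4, takes a point from world to camera coordinates). Camera axes: x right, y down, z forward; pixel columns grow to the right and rows downward; lengths in m; the calibration is good to about 2 mm. A picture is of the moment at which its call begins. camera_params takes no time and is no camera call.
- manip.sign_off(): hands the job in; it is judged then, once.
The state is a dict: "clock": time; "qpos": joint angles; "qd": joint speeds; "effort": joint torques, N m; "position": TCP position; "ee_rot": TCP orientation; "contact_force": force on the tool from outside, world axes, zero at the start; "moment": the same for the moment, N m; "width": finger opening in m; "gripper_force": force on a finger pad.
Only numpy, scipy, OpenCV 4.12 (cv2) and the standard library are available. Lean on these libraries where they do the work, as an engineer would, in place of code of your own. Each camera call takes 0.05 s, during which the arm holds its last target. There are 200 camera calls.

## Working session

There is one attempt and no reset: what is moved stays moved. The work goes in short steps, Python scripts to look and compute and a tool call to move; the robot and the scene stay as the last step left them, time stands still between calls to the robot, and variables do not carry over. Pictures are saved under pics/ and viewed, at most 14 in all, crops included, and the job is handed in when it is done.

Besides the shell and the picture viewer there is one more tool, called after "Request:" by a JSON object that holds its "method" and its "body". carry_out: Moves the arm, as the interface text tells. Its arguments: {"type":"object","properties":{"linear":{"type":"array"},"angular":{"type":"array"},"hand":{"type":"array"},"force":{"type":"number"}},"required":["linear","angular","hand"]}

```bash
ls; mkdir -p pics
python3 - <<'E'
from rig import manip
import cv2
for n in("top","side"):
    im=manip.get_image(n); cv2.imwrite(f"pics/{n}0.png",cv2.resize(im[:,:,::-1],(800,500),interpolation=cv2.INTER_CUBIC)); cv2.imwrite(f"{n}0raw.png",im[:,:,::-1])
    print(manip.camera_params(n))
print(manip.get_state())
E
```

```text
pics
{'fx': 517.4649752404557, 'fy': 517.4649752404557, 'cx': 320.5270720504255, 'cy': 202.55205276455638, 'k1': -0.05192889222965004, 'view': array([[-1.91948564e-02, -9.99810720e-01, -3.17526143e-03,
         9.22452665e-03],
       [-9.85022023e-01,  1.94550484e-02, -1.71327507e-01,
         5.03860920e-01],
       [ 1.71356852e-01, -1.60904452e-04, -9.85209015e-01,
         1.64972787e+00],
       [ 0.00000000e+00,  0.00000000e+00,  0.00000000e+00,
         1.00000000e+00]])}
{'fx': 378.1314330093289, 'fy': 378.1314330093289, 'cx': 322.51997479111395, 'cy': 198.18710375481226, 'k1': -4.739575201589108e-05, 'view': array([[-0.98176307, -0.18955307, -0.01452246,  0.46396324],
       [-0.07793965,  0.47099707, -0.87868491,  0.13180396],
       [ 0.17339746, -0.86152852, -0.47718123,  0.93345804],
       [ 0.        ,  0.        ,  0.        ,  1.        ]])}
{'clock': 0.1, 'qpos': array([-1.28899686e+00,  2.76496380e-01,  1.50601275e+00,  2.63354941e-05,
        1.36072734e+00, -1.20956430e-01]), 'qd': array([-6.27162777e-05, -1.80803201e-03, -4.71694414e-03,  1.04189884e-03,
        1.11528730e-03,  3.74367867e-04]), 'effort': array([ 1.41515742e-03, -4.17699766e+01, -2.46404815e+01, -1.26664268e-04,
        5.91385615e-03,  7.64649741e-06]), 'position': array([ 0.22534002, -0.52878486,  0.40394369]), 'ee_rot': array([-8.20286853e-04,  9.79792112e-01,  2.00016854e-01, -5.31935387e-05]), 'contact_force': array([-0.0718772 , -0.47413097, -0.60775897]), 'moment': array([ 0.04080546,  0.02096345, -0.00031295]), 'gripper_force': 0.0, 'width': 0.08516165289765107}
```

View pics/top0.png

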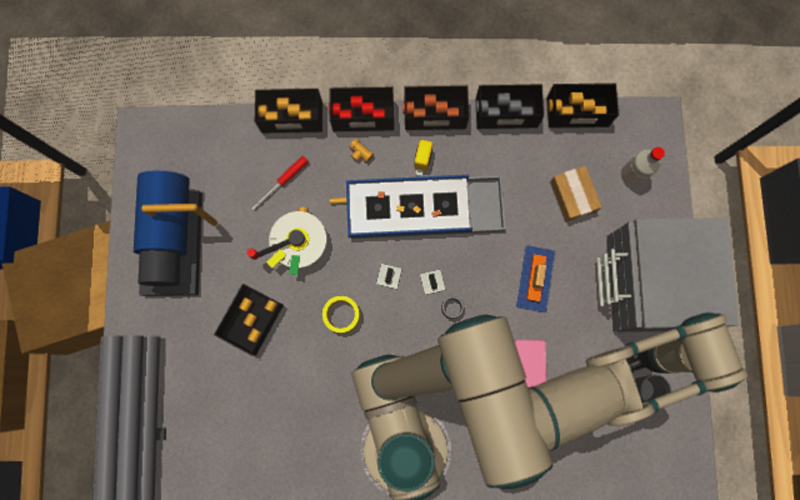

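View pics/side0.png

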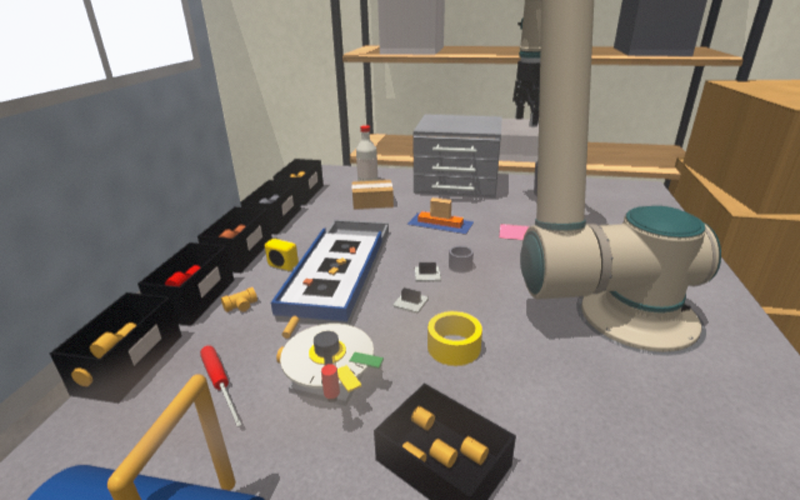

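The top view (800x500) shows the table at (425,205) with its tray to the right, the valve at (297,238), two covers at (388,276) and (432,282), and the scraper on a blue mat at (536,278). There is a pink mat look-alike at (530,362). I'll enlarge the crops to measure.

```bash
cat > h.py <<'E'
import numpy as np, cv2
from rig import manip
from scipy.spatial.transform import Rotation as R
P={n:manip.camera_params(n) for n in("top","side")}
def world(n,u,v,z):
    p=P[n]; x,y=(u-p["cx"])/p["fx"],(v-p["cy"])/p["fy"]; rd=np.hypot(x,y); r=rd
    for _ in range(20): r=rd/(1+p["k1"]*r*r)
    s=r/rd if rd>0 else 1
    V=p["view"]; d=V[:3,:3].T@np.array([x*s,y*s,1]); c=-V[:3,:3].T@V[:3,3]
    return c+d*(z-c[2])/d[2]
def pix(n,X):
    p=P[n]; q=p["view"]@np.append(X,1); x,y=q[:2]/q[2]; s=1+p["k1"]*(x*x+y*y)
    return np.array([p["fx"]*x*s+p["cx"],p["fy"]*y*s+p["cy"]])
def snap(n): return manip.get_image(n)[:,:,::-1].copy()
def crop(im,u0,v0,u1,v1,k): return cv2.resize(im[v0:v1,u0:u1],None,fx=k,fy=k,interpolation=cv2.INTER_CUBIC)
def st():
    s=manip.get_state(); r=R.from_quat(np.roll(s["ee_rot"],-1)); 
    return dict(t=round(s["clock"],2),pos=s["position"].round(4),z=r.as_matrix()[:,2].round(4),y=r.as_matrix()[:,1].round(4),w=round(s["width"],4),F=s["contact_force"].round(1),g=round(s["gripper_force"],1),q=s["qpos"].round(2))
E
python3 - <<'E'
from h import *
im=cv2.imread("top0raw.png")
cv2.imwrite("pics/c1.png",crop(im,180,130,340,250,5))
cv2.imwrite("pics/c2.png",crop(im,265,130,425,250,5))
E
```

```text
(no output)
```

View pics/c1.png

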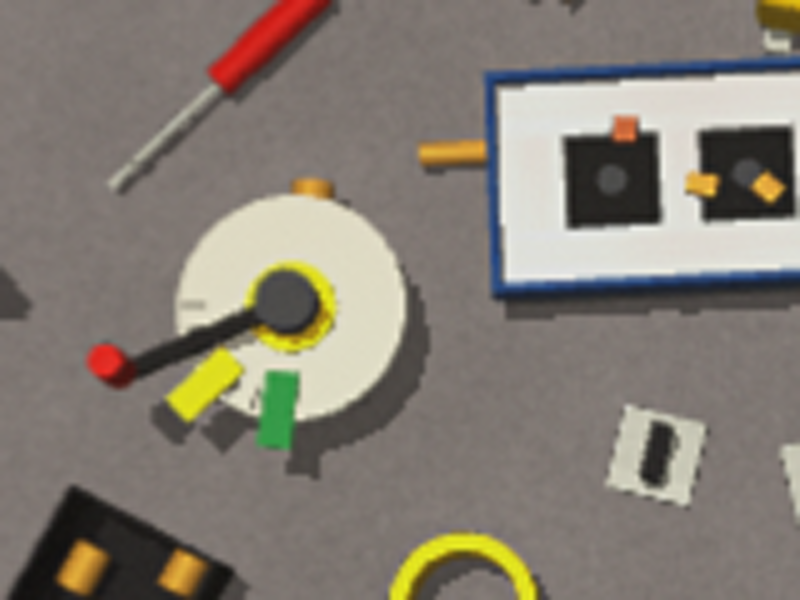

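View pics/c2.png

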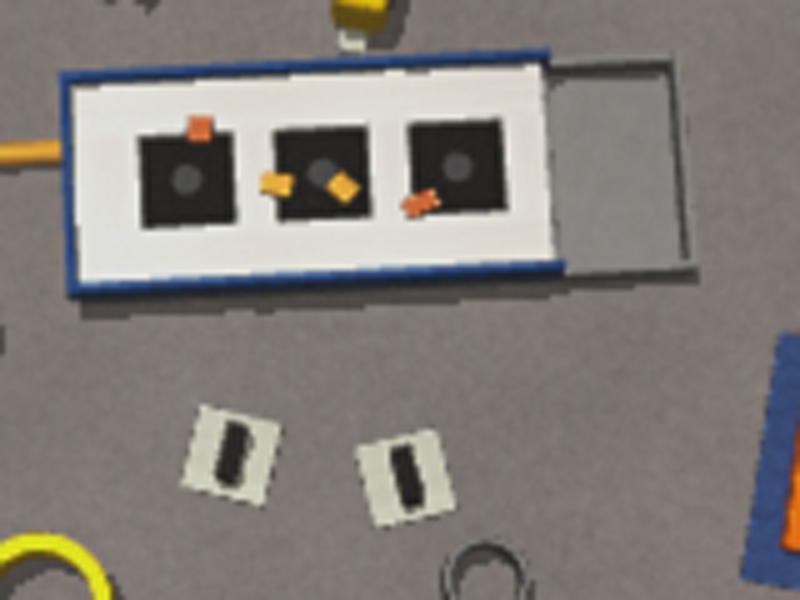

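Table c2 crop: pads at (187,181), (322,173) and (457,166), with four chips (two copper, two brass). Two covers at (232,455) and (407,478). In c1 the valve dial is centred near (291,306), the knob is at (107,361), the yellow marker tip at (185,405) and the green bar at (278,410). Next a crop of the scraper and mats.

Run:
```python
from h import *
im=cv2.imread("top0raw.png")
cv2.imwrite("pics/c3.png",crop(im,380,180,500,270,6))
c1=lambda x,y:(180+(x+.5)/5-.5,130+(y+.5)/5-.5)
c2=lambda x,y:(265+(x+.5)/5-.5,130+(y+.5)/5-.5)
W=lambda p,z:world("top",*p,z)
pads=[W(c2(*p),.036) for p in((457,166),(322,173),(187,181))]
for p in pads: print("pad",p.round(4))
d=pads[2]-pads[0]; print("spacing",np.linalg.norm(d),"table y dir deg",np.degrees(np.arctan2(d[1],d[0])))
for p in((62,72),(70,295)): print("lip corner",W(c2(*p),.048).round(4))
v=W(c1(291,306),.056); k=W(c1(107,361),.123); m=W(c1(185,405),.059); g=W(c1(276,448),.058)
hub=W(c1(287,300),.085)
for n,a in zip("valve knob marker green hub".split(),(v,k,m,g,hub)):
    e=a-v; print(n,a.round(4),"r",np.hypot(*e[:2]).round(4),"deg",np.degrees(np.arctan2(e[1],e[0])).round(1))
for q in ([(200,404),(283,425),(265,507),(180,487)],[(357,445),(437,430),(456,507),(377,527)]):
    w=np.array([W(c2(*p),.006) for p in q]); print("cover",w.mean(0).round(4),[np.linalg.norm(w[i]-w[i-1]).round(4) for i in range(4)],[np.degrees(np.arctan2(*(w[i]-w[i-1])[[1,0]])).round(1) for i in range(4)])
for q in ((200,128),(278,184),(343,187),(421,203)): print("chip",W(c2(*q),.043).round(4))
```

```text
pad [ 0.6374 -0.1214  0.036 ]
pad [ 0.6343 -0.0313  0.036 ]
pad [0.6306 0.0587 0.036 ]
spacing 0.1801859334272289 table y dir deg 92.13279251084388
lip corner [0.7041 0.1407 0.048 ]
lip corner [0.5523 0.1361 0.048 ]
valve [0.5461 0.2689 0.056 ] r 0.0 deg 0.0
knob [0.4999 0.3732 0.123 ] r 0.1141 deg 113.9
marker [0.4814 0.3368 0.059 ] r 0.0938 deg 133.6
green [0.4523 0.2775 0.058 ] r 0.0942 deg 174.7
hub [0.5442 0.2668 0.085 ] r 0.0028 deg -131.2
cover [0.4498 0.0323 0.006 ] [np.float64(0.0573), np.float64(0.0572), np.float64(0.0562), np.float64(0.058)] [np.float64(-14.2), np.float64(-105.5), np.float64(166.6), np.float64(75.6)]
cover [ 0.4331 -0.0835  0.006 ] [np.float64(0.0563), np.float64(0.0543), np.float64(0.053), np.float64(0.0541)] [np.float64(12.2), np.float64(-80.4), np.float64(-167.9), np.float64(103.1)]
chip [0.665  0.0493 0.043 ]
chip [ 0.6256 -0.0018  0.043 ]
chip [ 0.6227 -0.0449  0.043 ]
chip [ 0.6108 -0.0962  0.043 ]
```

View pics/c3.png

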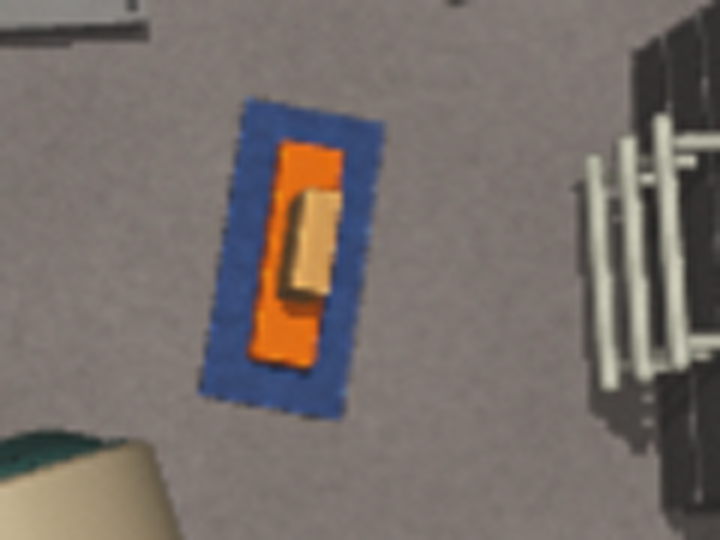

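c3 shows the orange scraper with its wooden grip standing on the blue mat (centre about (292,257)). It is the only blue mat, and the other mat-shaped thing is pink. Lever first: travel above the knob while turning the tool.

Request:
{"method": "carry_out", "body": {"linear": [[0.0228,0.0752,0],[0.0228,0.0752,0],[0.0228,0.0752,0],[0.0228,0.0752,0],[0.0228,0.0752,0],[0.0228,0.0752,0],[0.0228,0.0752,0],[0.0228,0.0752,0]], "angular": [[0,0,1],[0,0,1],[0,0,1],[0,0,1],[0,0,1],[0,0,1],[0,0,1],[0,0,1]], "hand": [1,1,1,1,1,1,1,1]}}

```text
clock: 0.77
position: [0.3164, -0.2263, 0.4045]
ee_rot: [-0.0, 0.866, 0.499, 0.0]
contact_force: [0.2, -0.5, 0.5]
width: 0.0854
gripper_force: 0.0
```

Request:
{"method": "carry_out", "body": {"linear": [[0.0228,0.0752,0],[0.0228,0.0752,0],[0.0228,0.0752,0],[0.0228,0.0752,0],[0.0228,0.0752,0],[0.0228,0.0752,0],[0.0228,0.0752,0],[0.0228,0.0752,0]], "angular": [[0,0,1],[0,0,1],[0,0,1],[0,0,1],[0,0,1],[0,0,1],[0,0,1],[0,0,1]], "hand": [1,1,1,1,1,1,1,1]}}

```text
clock: 1.43
position: [0.4076, 0.0747, 0.4047]
ee_rot: [0.0, 0.665, 0.747, -0.0]
contact_force: [0.8, -0.8, 0.3]
width: 0.0851
gripper_force: 0.0
```

Request:
{"method": "carry_out", "body": {"linear": [[0.0228,0.0752,0],[0.0228,0.0752,0],[0.0228,0.0752,0],[0.0228,0.0752,0],[0.0228,0.0752,0],[0.0228,0.0752,0],[0.0228,0.0752,0],[0.0228,0.0752,0]], "angular": [[0,0,1],[0,0,1],[0,0,1],[0,0,1],[0,0,1],[0,0,1],[0,0,1],[0,0,1]], "hand": [1,1,1,1,1,1,1,1]}}

```text
clock: 2.1
position: [0.499, 0.3754, 0.4041]
ee_rot: [-0.0, 0.396, 0.918, -0.0]
contact_force: [0.4, -1.0, 0.7]
width: 0.0856
gripper_force: 0.0
```

Run:
```python
from h import *
print(st())
c3=lambda x,y:(380+(x+.5)/6-.5,180+(y+.5)/6-.5)
for z,q in ((.021,[(280,141),(343,150),(314,368),(249,356)]),(.071,[(306,190),(341,190),(328,297),(291,291)]),(.003,[(246,98),(385,122),(343,418),(200,394)])):
    w=np.array([world("top",*c3(*p),z) for p in q]); print(w.mean(0).round(4),[np.linalg.norm(w[i]-w[i-1]).round(4) for i in range(4)],[np.degrees(np.arctan2(*(w[i]-w[i-1])[[1,0]])).round(1) for i in range(4)])
```

```text
{'t': 2.1, 'pos': array([0.499 , 0.3754, 0.4041]), 'z': array([-8.e-04, -7.e-04, -1.e+00]), 'y': array([ 0.7272,  0.6864, -0.0011]), 'w': 0.0856, 'F': array([ 0.4, -1. ,  0.7]), 'g': 0.0, 'q': array([ 0.53,  0.35,  1.39, -0.  ,  1.4 , -0.22])}
[ 0.4364 -0.3574  0.021 ] [np.float64(0.1212), np.float64(0.0352), np.float64(0.1226), np.float64(0.0361)] [np.float64(-11.1), np.float64(-99.4), np.float64(169.3), np.float64(78.3)]
[ 0.4357 -0.3578  0.071 ] [np.float64(0.0554), np.float64(0.0188), np.float64(0.0584), np.float64(0.0199)] [np.float64(-11.5), np.float64(-91.2), np.float64(169.9), np.float64(79.5)]
[ 0.4368 -0.3595  0.003 ] [np.float64(0.1689), np.float64(0.0789), np.float64(0.1684), np.float64(0.0798)] [np.float64(-11.6), np.float64(-101.1), np.float64(168.7), np.float64(79.2)]
```

Request:
{"method": "carry_out", "body": {"linear": [[0,0,-0.073],[0,0,-0.073],[0,0,-0.073],[0,0,-0.073],[0,0,0]], "angular": [[0,0,0],[0,0,0],[0,0,0],[0,0,0],[0,0,0]], "hand": [1,1,1,1,1]}}

```text
clock: 2.52
position: [0.496, 0.3718, 0.2508]
ee_rot: [-0.005, 0.398, 0.917, -0.007]
contact_force: [-1.4, -1.5, 0.1]
width: 0.085
gripper_force: 0.0
```

Request:
{"method": "carry_out", "body": {"linear": [[0,0,0],[0,0,0],[0,0,0],[0,0,0],[0,0,0],[0,0,0],[0,0,0],[0,0,0]], "angular": [[0,0,0],[0,0,0],[0,0,0],[0,0,0],[0,0,0],[0,0,0],[0,0,0],[0,0,0]], "hand": [0,0,0,0,0,0,0,0], "force": 30}}

```text
clock: 3.18
position: [0.4996, 0.3739, 0.2609]
ee_rot: [0.001, 0.398, 0.917, 0.002]
contact_force: [0.3, 0.3, 7.0]
width: 0.0214
gripper_force: 30.4
```

Run:
```python
from h import *
print(st())
v=np.array([.5461,.2689]); p=lambda d:v+.115*np.array([np.cos(np.radians(d)),np.sin(np.radians(d))])
a=np.linspace(113.9,174.7,15); q=np.array([p(x) for x in a]); print((np.diff(q,axis=0)/.5).round(4).tolist(), q[-1])
```

```text
{'t': 3.18, 'pos': array([0.4996, 0.3739, 0.2609]), 'z': array([ 0.0037,  0.0026, -1.    ]), 'y': array([0.7304, 0.683 , 0.0045]), 'w': 0.0214, 'F': array([0.3, 0.3, 7. ]), 'g': 30.4, 'q': array([ 0.53,  0.45,  1.61,  0.  ,  1.08, -0.22])}
[[-0.0157, -0.0077], [-0.015, -0.0088], [-0.0143, -0.0099], [-0.0135, -0.011], [-0.0127, -0.012], [-0.0117, -0.0129], [-0.0107, -0.0138], [-0.0096, -0.0145], [-0.0085, -0.0152], [-0.0073, -0.0158], [-0.0061, -0.0163], [-0.0049, -0.0167], [-0.0036, -0.0171], [-0.0023, -0.0173]] [0.43159166 0.27952262]
```

Request:
{"method": "carry_out", "body": {"linear": [[0,0,0.006],[-0.0157,-0.0077,0],[-0.015,-0.0088,0],[-0.0143,-0.0099,0],[-0.0135,-0.011,0],[-0.0127,-0.012,0],[-0.0117,-0.0129,0],[-0.0107,-0.0138,0]], "angular": [[0,0,0],[0,0,0.5],[0,0,0.5],[0,0,0.5],[0,0,0.5],[0,0,0.5],[0,0,0.5],[0,0,0.5]], "hand": [0,0,0,0,0,0,0,0]}}

```text
clock: 3.85
position: [0.4515, 0.3367, 0.2612]
ee_rot: [-0.001, 0.265, 0.964, 0.002]
contact_force: [0.7, 8.0, -5.1]
width: 0.021
gripper_force: 31.5
```

Request:
{"method": "carry_out", "body": {"linear": [[-0.0096,-0.0145,0],[-0.0085,-0.0152,0],[-0.0073,-0.0158,0],[-0.0061,-0.0163,0],[-0.0049,-0.0167,0],[-0.0036,-0.0171,0],[-0.0023,-0.0173,0],[0,0,0]], "angular": [[0,0,0.5],[0,0,0.5],[0,0,0.5],[0,0,0.5],[0,0,0.5],[0,0,0.5],[0,0,0.5],[0,0,0]], "hand": [0,0,0,0,0,0,0,0]}}

```text
clock: 4.52
position: [0.4295, 0.2821, 0.2613]
ee_rot: [-0.002, 0.131, 0.991, 0.006]
contact_force: [-4.2, 19.6, -8.3]
width: 0.0207
gripper_force: 32.5
```

Request:
{"method": "carry_out", "body": {"linear": [[0,-0.004,0],[0,-0.004,0],[0,0,0]], "angular": [[0,0,0],[0,0,0],[0,0,0]], "hand": [0,0,0]}}

```text
clock: 4.77
position: [0.4295, 0.2809, 0.2613]
ee_rot: [-0.003, 0.132, 0.991, 0.009]
contact_force: [-5.4, 30.8, -9.8]
width: 0.0213
gripper_force: 34.3
```

Request:
{"method": "carry_out", "body": {"linear": [[0,0.008,0],[0,0,0],[0,0,0],[0,0,0],[0,0,0],[0,0,0],[0,0,0],[0,0,0]], "angular": [[0,0,0],[0,0,0],[0,0,0],[0,0,0],[0,0,0],[0,0,0],[0,0,0],[0,0,0]], "hand": [0,0,1,1,1,1,1,1]}}

```text
clock: 5.43
position: [0.4312, 0.2786, 0.2619]
ee_rot: [0.0, 0.129, 0.992, -0.0]
contact_force: [0.5, 0.1, -0.3]
width: 0.0853
gripper_force: 0.0
```

Request:
{"method": "carry_out", "body": {"linear": [[0,0,0.075],[0,0,0.075],[0,0,0.075],[0,0,0.03],[0,-0.08,0],[0,-0.08,0],[0,-0.08,0],[0,-0.08,0]], "angular": [[0,0,0],[0,0,0],[0,0,0],[0,0,0],[0,0,0],[0,0,0],[0,0,0],[0,0,0]], "hand": [1,1,1,1,1,1,1,1]}}

```text
clock: 6.1
position: [0.4305, 0.1174, 0.3896]
ee_rot: [0.0, 0.128, 0.992, -0.0]
contact_force: [0.6, -0.4, 0.4]
width: 0.0852
gripper_force: 0.0
```

Request:
{"method": "carry_out", "body": {"linear": [[0,-0.08,0],[0,-0.08,0],[0,-0.08,0],[0,-0.08,0],[0,-0.08,0],[0,-0.08,0],[0,-0.08,0],[0,0,0]], "angular": [[0,0,0],[0,0,0],[0,0,0],[0,0,0],[0,0,0],[0,0,0],[0,0,0],[0,0,0]], "hand": [1,1,1,1,1,1,1,1]}}

```text
clock: 6.77
position: [0.4312, -0.1677, 0.3895]
ee_rot: [0.001, 0.132, 0.991, -0.003]
contact_force: [0.3, -0.7, 1.3]
width: 0.0856
gripper_force: 0.0
```

Run:
```python
from h import *
print(st()); im=snap("top"); cv2.imwrite("top1raw.png",im)
cv2.imwrite("pics/d1.png",np.hstack([crop(im,180,130,340,250,5)[:, :450],crop(im,265,130,425,250,5)[:,:350]]))
```

```text
{'t': 6.77, 'pos': array([ 0.4312, -0.1677,  0.3895]), 'z': array([ 0.0012, -0.0057, -1.    ]), 'y': array([ 0.2625,  0.9649, -0.0052]), 'w': 0.0856, 'F': array([ 0.3, -0.7,  1.3]), 'g': 0.0, 'q': array([-0.52,  0.11,  1.75, -0.  ,  1.27, -1.82])}
```

View pics/d1.png

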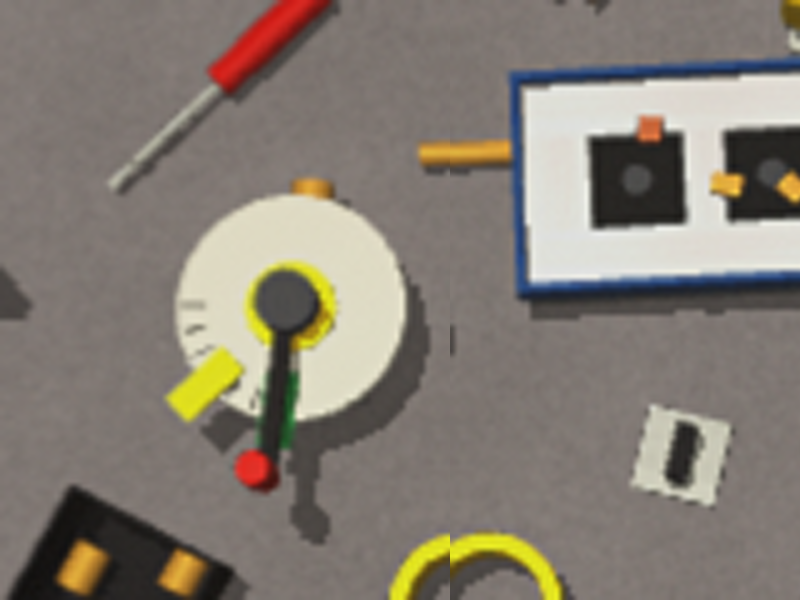

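The lever lies over the green bar (knob at (256,467)). Next, the scraper.

Request:
{"method": "carry_out", "body": {"linear": [[0.002,-0.076,0],[0.002,-0.076,0],[0.002,-0.076,0],[0.002,-0.076,0],[0.002,-0.076,0],[0,0,-0.06],[0,0,-0.06],[0,0,0]], "angular": [[0,0,0.94],[0,0,0],[0,0,0],[0,0,0],[0,0,0],[0,0,0],[0,0,0],[0,0,0]], "hand": [1,1,1,1,1,1,1,1]}}

```text
clock: 7.48
position: [0.4346, -0.3491, 0.3238]
ee_rot: [-0.005, 0.092, 0.996, 0.004]
contact_force: [-0.5, 1.7, -0.5]
width: 0.0855
gripper_force: 0.0
```

Request:
{"method": "carry_out", "body": {"linear": [[0,0,0],[0,0,0]], "angular": [[0,0,0],[0,0,0]], "hand": [1,1]}}

```text
clock: 7.65
position: [0.4367, -0.3505, 0.3305]
ee_rot: [0.001, 0.091, 0.996, -0.0]
contact_force: [-0.3, -0.7, 0.7]
width: 0.0852
gripper_force: 0.0
```

Run:
```python
from h import *
print(st())
```

```text
{'t': 7.65, 'pos': array([ 0.4367, -0.3505,  0.3305]), 'z': array([ 1.2e-03, -7.0e-04, -1.0e+00]), 'y': array([ 1.814e-01,  9.834e-01, -5.000e-04]), 'w': 0.0852, 'F': array([-0.3, -0.7,  0.7]), 'g': 0.0, 'q': array([-0.8 ,  0.3 ,  1.66,  0.  ,  1.18, -2.19])}
```

Request:
{"method": "carry_out", "body": {"linear": [[-0.001,-0.014,-0.05],[0,0,-0.06],[0,0,-0.06],[0,0,-0.045],[0,0,-0.03],[0,0,0],[0,0,0]], "angular": [[0,0,0],[0,0,0],[0,0,0],[0,0,0],[0,0,0],[0,0,0],[0,0,0]], "hand": [1,1,1,1,1,1,1]}}

```text
clock: 8.23
position: [0.4364, -0.3581, 0.2081]
ee_rot: [0.001, 0.091, 0.996, -0.001]
contact_force: [0.7, -0.3, 1.1]
width: 0.0855
gripper_force: 0.0
```

Request:
{"method": "carry_out", "body": {"linear": [[0,0,0],[0,0,0],[0,0,0],[0,0,0],[0,0,0],[0,0,0],[0,0,0],[0,0,0]], "angular": [[0,0,0],[0,0,0],[0,0,0],[0,0,0],[0,0,0],[0,0,0],[0,0,0],[0,0,0]], "hand": [0,0,0,0,0,0,0,0], "force": 60}}

```text
clock: 8.9
position: [0.4355, -0.358, 0.2069]
ee_rot: [-0.0, 0.092, 0.996, 0.0]
contact_force: [0.1, 0.8, 1.5]
width: 0.0195
gripper_force: 60.7
```

Run:
```python
from h import *
print(st())
```

```text
{'t': 8.9, 'pos': array([ 0.4355, -0.358 ,  0.2069]), 'z': array([-0.e+00,  3.e-04, -1.e+00]), 'y': array([1.827e-01, 9.832e-01, 3.000e-04]), 'w': 0.0195, 'F': array([0.1, 0.8, 1.5]), 'g': 60.7, 'q': array([-0.81,  0.44,  1.8 ,  0.  ,  0.9 , -2.2 ])}
```

Request:
{"method": "carry_out", "body": {"linear": [[0,0,0.04],[0,0,0.06],[0,0,0.07],[0,0,0.07],[0,0,0.07],[0.0277,0.0645,0],[0.0277,0.0645,0],[0.0277,0.0645,0]], "angular": [[0,0,0],[0,0,0],[0,0,0],[0,0,0],[0,0,0],[0,0,0],[0,0,0.92],[0,0,0.92]], "hand": [0,0,0,0,0,0,0,0]}}

```text
clock: 9.57
position: [0.4771, -0.2608, 0.3621]
ee_rot: [0.0, 0.018, 1.0, -0.0]
contact_force: [-0.4, 0.1, -2.3]
width: 0.0195
gripper_force: 60.2
```

Request:
{"method": "carry_out", "body": {"linear": [[0.0277,0.0645,0],[0.0277,0.0645,0],[0.0277,0.0645,0],[0.0277,0.0645,0],[0.0277,0.0645,0],[0.0277,0.0645,0],[0.0277,0.0645,0],[0.0277,0.0645,0]], "angular": [[0,0,0.92],[0,0,0],[0,0,0],[0,0,0],[0,0,0],[0,0,0],[0,0,0],[0,0,0]], "hand": [0,0,0,0,0,0,0,0]}}

```text
clock: 10.23
position: [0.5881, -0.0017, 0.3611]
ee_rot: [-0.001, -0.019, 1.0, -0.0]
contact_force: [-0.0, -1.2, -1.6]
width: 0.0193
gripper_force: 60.3
```

Request:
{"method": "carry_out", "body": {"linear": [[0.0277,0.0645,0],[0.0277,0.0645,0],[0.0277,0.0645,0],[0,0,0],[0,0,0],[0,0,0]], "angular": [[0,0,0],[0,0,0],[0,0,0],[0,0,0],[0,0,0],[0,0,0]], "hand": [0,0,0,0,0,0]}}

```text
clock: 10.73
position: [0.6291, 0.0933, 0.3608]
ee_rot: [-0.001, -0.019, 1.0, -0.0]
contact_force: [-0.4, 0.4, -2.7]
width: 0.0197
gripper_force: 60.3
```

Run:
```python
from h import *
print(st())
```

```text
{'t': 10.73, 'pos': array([0.6291, 0.0933, 0.3608]), 'z': array([-2.1e-03, -9.0e-04, -1.0e+00]), 'y': array([-3.800e-02,  9.993e-01, -8.000e-04]), 'w': 0.0197, 'F': array([-0.4,  0.4, -2.7]), 'g': 60.3, 'q': array([ 0.04,  0.39,  1.44, -0.  ,  1.31, -1.57])}
```

Request:
{"method": "carry_out", "body": {"linear": [[0,0,-0.06],[0,0,-0.07],[0,0,-0.06],[0,0,-0.03],[0,0,-0.015],[0,0,0],[0,0,0]], "angular": [[0,0,0],[0,0,0],[0,0,0],[0,0,0],[0,0,0],[0,0,0],[0,0,0]], "hand": [0,0,0,0,0,0,0]}}

```text
clock: 11.32
position: [0.6297, 0.0925, 0.2448]
ee_rot: [0.0, -0.018, 1.0, -0.0]
contact_force: [0.4, 0.7, -2.3]
width: 0.0195
gripper_force: 60.2
```

Request:
{"method": "carry_out", "body": {"linear": [[0,0,-0.002],[0,0,-0.002],[0,0,0]], "angular": [[0,0,0],[0,0,0],[0,0,0]], "hand": [0,0,0]}}

```text
clock: 11.57
position: [0.6298, 0.0933, 0.2435]
ee_rot: [0.001, -0.019, 1.0, 0.0]
contact_force: [-0.5, -0.7, -2.6]
width: 0.0193
gripper_force: 60.2
```

Request:
{"method": "carry_out", "body": {"linear": [[0,0,-0.002],[0,0,0],[0,0,0]], "angular": [[0,0,0],[0,0,0],[0,0,0]], "hand": [0,0,0]}}

```text
clock: 11.82
position: [0.6294, 0.0935, 0.2415]
ee_rot: [0.0, -0.019, 1.0, 0.0]
contact_force: [0.8, -0.3, -2.3]
width: 0.0191
gripper_force: 40.5
```

Request:
{"method": "carry_out", "body": {"linear": [[0,0,0],[0,0,0],[0,0,0],[0,0,0],[0,0,0],[0,0,0]], "angular": [[0,0,0],[0,0,0],[0,0,0],[0,0,0],[0,0,0],[0,0,0]], "hand": [0,0,0,0,0,0], "force": 60}}

```text
clock: 12.32
position: [0.6295, 0.0934, 0.2412]
ee_rot: [-0.0, -0.019, 1.0, 0.0]
contact_force: [0.4, 0.8, -1.6]
width: 0.0191
gripper_force: 62.0
```

Run:
```python
from h import *
print(st()); im=snap("top")
cv2.imwrite("pics/e1.png",crop(im,265,130,425,250,5)); im=snap("side")
cv2.imwrite("es.png",im)
```

```text
{'t': 12.32, 'pos': array([0.6295, 0.0934, 0.2412]), 'z': array([-1.e-04,  1.e-04, -1.e+00]), 'y': array([-3.720e-02,  9.993e-01,  1.000e-04]), 'w': 0.0191, 'F': array([ 0.4,  0.8, -1.6]), 'g': 62.0, 'q': array([ 0.04,  0.49,  1.6 ,  0.  ,  1.05, -1.57])}
```

View pics/e1.png

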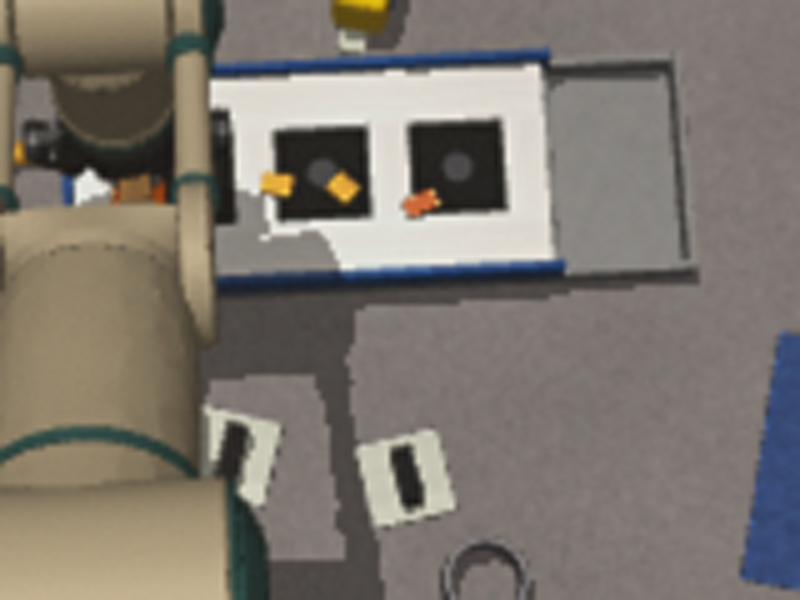

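Request:
{"method": "carry_out", "body": {"linear": [[0.0006,-0.016,0],[0.0011,-0.03,0],[0.0011,-0.03,0],[0.0011,-0.03,0],[0.0011,-0.03,0],[0.0011,-0.03,0],[0.0011,-0.03,0],[0.0011,-0.03,0]], "angular": [[0,0,0],[0,0,0],[0,0,0],[0,0,0],[0,0,0],[0,0,0],[0,0,0],[0,0,0]], "hand": [0,0,0,0,0,0,0,0]}}

```text
clock: 13.08
position: [0.6336, -0.0216, 0.2413]
ee_rot: [0.0, -0.018, 1.0, 0.0]
contact_force: [-0.1, 1.1, -2.0]
width: 0.0192
gripper_force: 62.2
```

Request:
{"method": "carry_out", "body": {"linear": [[0.0011,-0.03,0],[0.0011,-0.03,0],[0.0011,-0.03,0],[0.0011,-0.03,0],[0.0011,-0.03,0],[0.0011,-0.03,0],[0.0011,-0.03,0],[0.0011,-0.03,0]], "angular": [[0,0,0],[0,0,0],[0,0,0],[0,0,0],[0,0,0],[0,0,0],[0,0,0],[0,0,0]], "hand": [0,0,0,0,0,0,0,0]}}

```text
clock: 13.75
position: [0.638, -0.141, 0.2412]
ee_rot: [0.0, -0.019, 1.0, 0.0]
contact_force: [-0.5, 0.6, -2.3]
width: 0.0194
gripper_force: 62.3
```

Run:
```python
from h import *
print(st()); im=snap("top")
cv2.imwrite("pics/f1.png",crop(im,265,130,425,250,5))
```

```text
{'t': 13.75, 'pos': array([ 0.638 , -0.141 ,  0.2412]), 'z': array([-0.e+00,  3.e-04, -1.e+00]), 'y': array([-3.720e-02,  9.993e-01,  3.000e-04]), 'w': 0.0194, 'F': array([-0.5,  0.6, -2.3]), 'g': 62.3, 'q': array([-0.32,  0.51,  1.56,  0.  ,  1.07, -1.93])}
```

View pics/f1.png

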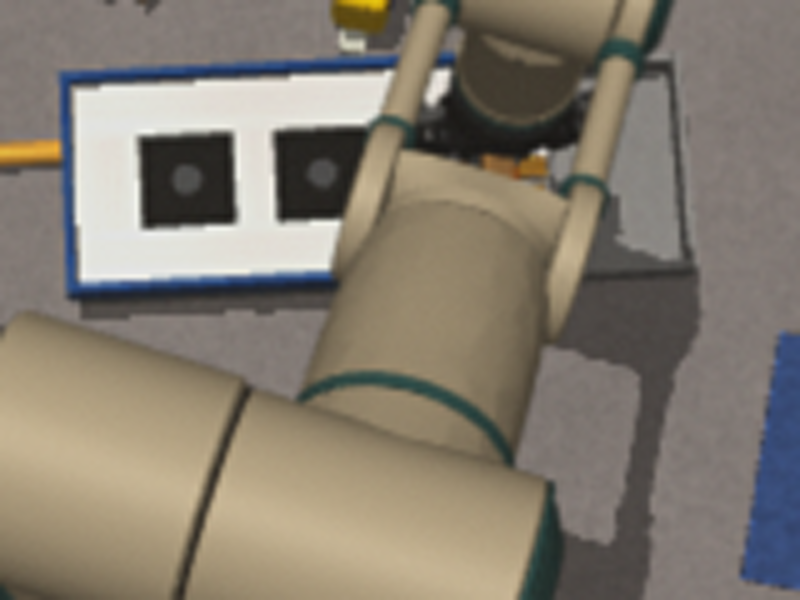

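The left and middle of the deck are clear behind the scraper. I'll push on over the edge, then lift.

Request:
{"method": "carry_out", "body": {"linear": [[0.0011,-0.03,0],[0.0011,-0.03,0],[0.0011,-0.03,0],[0.0011,-0.03,0],[0.0006,-0.014,0],[0,0,0],[0,0,0],[0,0,0]], "angular": [[0,0,0],[0,0,0],[0,0,0],[0,0,0],[0,0,0],[0,0,0],[0,0,0],[0,0,0]], "hand": [0,0,0,0,0,0,0,0]}}

```text
clock: 14.47
position: [0.6404, -0.2062, 0.2411]
ee_rot: [-0.0, -0.019, 1.0, 0.0]
contact_force: [-0.3, -0.5, -3.2]
width: 0.0195
gripper_force: 62.2
```

Request:
{"method": "carry_out", "body": {"linear": [[0,0,0.04],[0,0,0.07],[0,0,0.07],[0,0,0.06],[-0.03,-0.04,0],[-0.04,-0.05,0],[-0.04,-0.05,0],[-0.05,-0.05,0]], "angular": [[0,0,0],[0,0,0],[0,0,0],[0,0,0],[0,0,0],[0,0,-0.92],[0,0,-0.92],[0,0,-0.92]], "hand": [0,0,0,0,0,0,0,0]}}

```text
clock: 15.13
position: [0.5605, -0.301, 0.3615]
ee_rot: [0.001, 0.092, 0.996, 0.0]
contact_force: [0.2, -1.1, -1.6]
width: 0.0193
gripper_force: 62.3
```

Run:
```python
from h import *
print(st()); im=snap("top")
cv2.imwrite("pics/g1.png",crop(im,265,130,425,250,5))
```

```text
{'t': 15.13, 'pos': array([ 0.5605, -0.301 ,  0.3615]), 'z': array([ 0.0013, -0.    , -1.    ]), 'y': array([1.833e-01, 9.831e-01, 2.000e-04]), 'w': 0.0193, 'F': array([ 0.2, -1.1, -1.6]), 'g': 62.3, 'q': array([-0.6 ,  0.39,  1.44,  0.  ,  1.31, -1.99])}
```

View pics/g1.png

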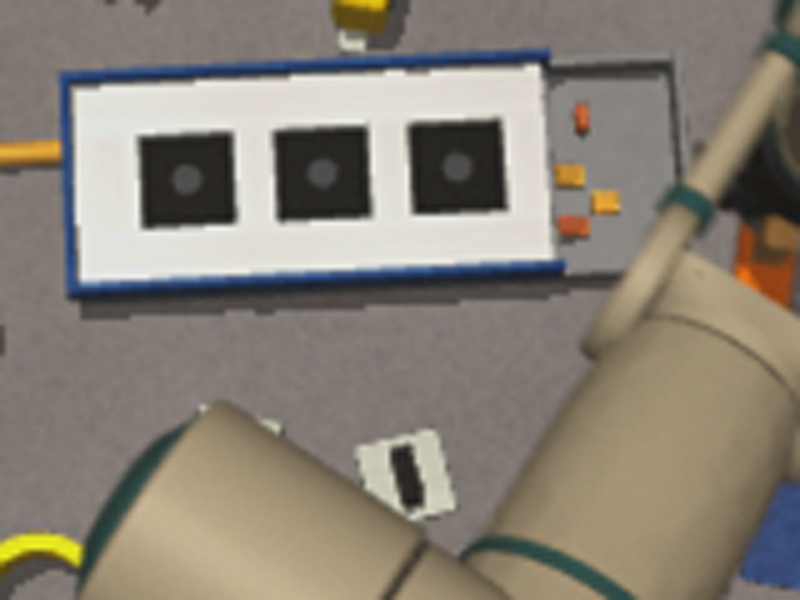

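All four chips are in the tray ((582,118), (570,176), (605,202), (573,226)) and the deck is clear. Now the scraper goes back to its mat.

Request:
{"method": "carry_out", "body": {"linear": [[-0.05,-0.0228,0],[-0.05,-0.0228,0],[-0.05,-0.0228,0],[-0.05,-0.0228,0],[-0.05,-0.0228,0],[0,0,-0.06],[0,0,-0.06],[0,0,-0.06]], "angular": [[0,0,0],[0,0,0],[0,0,0],[0,0,0],[0,0,0],[0,0,0],[0,0,0],[0,0,0]], "hand": [0,0,0,0,0,0,0,0]}}

```text
clock: 15.85
position: [0.4353, -0.358, 0.2713]
ee_rot: [0.001, 0.092, 0.996, -0.001]
contact_force: [0.6, 0.3, -1.6]
width: 0.0192
gripper_force: 62.3
```

Request:
{"method": "carry_out", "body": {"linear": [[0,0,-0.06],[0,0,-0.04],[0,0,-0.016],[0,0,0],[0,0,0]], "angular": [[0,0,0],[0,0,0],[0,0,0],[0,0,0],[0,0,0]], "hand": [0,0,0,0,0]}}

```text
clock: 16.27
position: [0.4361, -0.3585, 0.2138]
ee_rot: [0.0, 0.091, 0.996, -0.0]
contact_force: [0.2, -0.7, -1.2]
width: 0.0193
gripper_force: 62.2
```

Request:
{"method": "carry_out", "body": {"linear": [[0,0,-0.002],[0,0,0],[0,0,0]], "angular": [[0,0,0],[0,0,0],[0,0,0]], "hand": [0,0,0]}}

```text
clock: 16.52
position: [0.4359, -0.3589, 0.2136]
ee_rot: [0.001, 0.092, 0.996, -0.001]
contact_force: [-0.8, -0.6, -1.7]
width: 0.0193
gripper_force: 62.2
```

Request:
{"method": "carry_out", "body": {"linear": [[0,0,-0.008],[0,0,-0.002],[0,0,0],[0,0,0]], "angular": [[0,0,0],[0,0,0],[0,0,0],[0,0,0]], "hand": [0,0,0,0]}}

```text
clock: 16.85
position: [0.4354, -0.3586, 0.2071]
ee_rot: [-0.0, 0.092, 0.996, 0.0]
contact_force: [0.4, -0.6, -2.0]
width: 0.019
gripper_force: 62.2
```

Request:
{"method": "carry_out", "body": {"linear": [[0,0,-0.002],[0,0,0],[0,0,0]], "angular": [[0,0,0],[0,0,0],[0,0,0]], "hand": [0,0,0]}}

```text
clock: 17.1
position: [0.4355, -0.3586, 0.2069]
ee_rot: [0.0, 0.092, 0.996, -0.0]
contact_force: [-1.8, -0.0, 4.4]
width: 0.0193
gripper_force: 62.9
```

Request:
{"method": "carry_out", "body": {"linear": [[0,0,0.001],[0,0,0],[0,0,0],[0,0,0],[0,0,0],[0,0,0],[0,0,0],[0,0,0]], "angular": [[0,0,0],[0,0,0],[0,0,0],[0,0,0],[0,0,0],[0,0,0],[0,0,0],[0,0,0]], "hand": [0,1,1,1,1,1,1,1]}}

```text
clock: 17.77
position: [0.4355, -0.3586, 0.2067]
ee_rot: [0.0, 0.092, 0.996, 0.0]
contact_force: [1.1, -0.7, -0.3]
width: 0.0852
gripper_force: 0.0
```

Request:
{"method": "carry_out", "body": {"linear": [[0,0,0.06],[0,0,0.075],[0,0,0.075],[0,0,0.075],[0,0,0],[0,0,0]], "angular": [[0,0,0],[0,0,0],[0,0,0],[0,0,0],[0,0,0],[0,0,0]], "hand": [1,1,1,1,1,1]}}

```text
clock: 18.27
position: [0.4359, -0.359, 0.352]
ee_rot: [0.002, 0.092, 0.996, -0.002]
contact_force: [0.5, 0.3, -0.2]
width: 0.0853
gripper_force: 0.0
```

Run:
```python
from h import *
print(st()); im=snap("top"); cv2.imwrite("top2raw.png",im); cv2.imwrite("side2raw.png",snap("side"))
cv2.imwrite("pics/i1.png",crop(im,270,170,470,270,4))
```

```text
{'t': 18.27, 'pos': array([ 0.4359, -0.359 ,  0.352 ]), 'z': array([ 0.0044, -0.0045, -1.    ]), 'y': array([ 0.1825,  0.9832, -0.0036]), 'w': 0.0853, 'F': array([ 0.5,  0.3, -0.2]), 'g': 0.0, 'q': array([-0.81,  0.29,  1.62,  0.  ,  1.23, -2.2 ])}
```

View pics/i1.png

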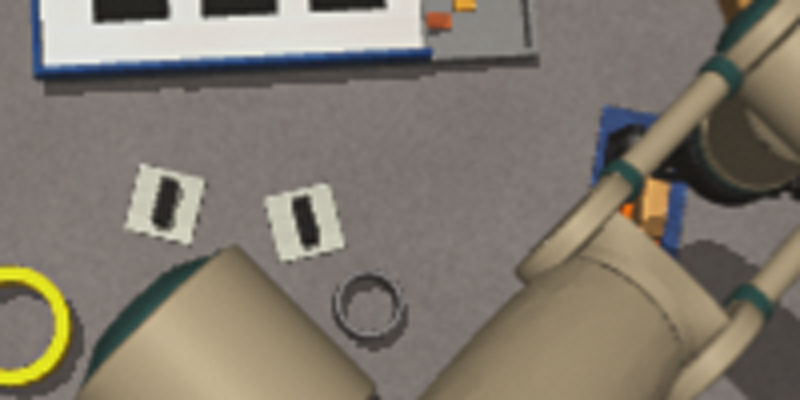

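Covers at (165,203) and (305,222) have not moved since the first picture, and the scraper is standing on its mat. I'll take the right-hand cover first.

Request:
{"method": "carry_out", "body": {"linear": [[-0.0006,0.0688,0],[-0.0006,0.0688,0],[-0.0006,0.0688,0],[-0.0006,0.0688,0],[-0.0006,0.0688,0],[-0.0006,0.0688,0],[-0.0006,0.0688,0],[-0.0006,0.0688,0]], "angular": [[0,0,0.97],[0,0,0.97],[0,0,0.97],[0,0,0.97],[0,0,0.97],[0,0,0],[0,0,0],[0,0,0]], "hand": [1,1,1,1,1,1,1,1]}}

```text
clock: 19.03
position: [0.4321, -0.0817, 0.3473]
ee_rot: [-0.002, -0.102, 0.995, 0.001]
contact_force: [0.6, 0.1, -0.4]
width: 0.0855
gripper_force: 0.0
```

Request:
{"method": "carry_out", "body": {"linear": [[0,0,-0.05],[0,0,-0.06],[0,0,-0.06],[0,0,-0.06],[0,0,-0.04],[0,0,0],[0,0,0],[0,0,0]], "angular": [[0,0,0],[0,0,0],[0,0,0],[0,0,0],[0,0,0],[0,0,0],[0,0,0],[0,0,0]], "hand": [1,1,1,1,1,1,1,1]}}

```text
clock: 19.7
position: [0.4333, -0.0835, 0.2143]
ee_rot: [-0.0, -0.102, 0.995, 0.0]
contact_force: [-0.3, -0.6, 0.7]
width: 0.0856
gripper_force: 0.0
```

Run:
```python
from h import *
print(st())
for nm,q in (("A",[(142,163),(205,180),(190,243),(125,226)]),("B",[(264,197),(326,183),(344,246),(284,262)])):
    w=np.array([world("top",270+(x+.5)/4-.5,170+(y+.5)/4-.5,.006) for x,y in q]); e=[w[1]-w[0],w[2]-w[3]]; f=[w[0]-w[3],w[1]-w[2]]
    print(nm,w.mean(0).round(4),[np.degrees(np.arctan2(v[1],v[0])).round(1) for v in e+f],[np.linalg.norm(v).round(4) for v in e+f])
for nm,q in(("A",(232,453)),("B",(406,476))): print(nm,"bar top",world("top",265+q[0]/5-.4,130+q[1]/5-.4,.030).round(4))
```

```text
{'t': 19.7, 'pos': array([ 0.4333, -0.0835,  0.2143]), 'z': array([-4.e-04,  2.e-04, -1.e+00]), 'y': array([-2.030e-01,  9.792e-01,  3.000e-04]), 'w': 0.0856, 'F': array([-0.3, -0.6,  0.7]), 'g': 0.0, 'q': array([-0.35,  0.28,  2.06,  0.  ,  0.8 , -2.12])}
A [0.451  0.0322 0.006 ] [np.float64(-106.4), np.float64(-105.8), np.float64(-15.8), np.float64(-14.4)] [np.float64(0.0545), np.float64(0.0558), np.float64(0.0547), np.float64(0.0542)]
B [ 0.4328 -0.0829  0.006 ] [np.float64(-78.3), np.float64(-76.2), np.float64(15.6), np.float64(14.2)] [np.float64(0.053), np.float64(0.0515), np.float64(0.0567), np.float64(0.0547)]
A bar top [0.4482 0.0318 0.03  ]
B bar top [ 0.4307 -0.0819  0.03  ]
```

Request:
{"method": "carry_out", "body": {"linear": [[-0.002,0,-0.03],[0,0,-0.02],[0,0,-0.011],[0,0,0],[0,0,0]], "angular": [[0,0,0.1],[0,0,0],[0,0,0],[0,0,0],[0,0,0]], "hand": [1,1,1,1,1]}}

```text
clock: 20.12
position: [0.4325, -0.0836, 0.1845]
ee_rot: [0.001, -0.106, 0.994, -0.0]
contact_force: [0.3, -1.2, 0.1]
width: 0.0856
gripper_force: 0.0
```

Request:
{"method": "carry_out", "body": {"linear": [[0,0,0],[0,0,0],[0,0,0],[0,0,0],[0,0,0],[0,0,0],[0,0,0],[0,0,0]], "angular": [[0,0,0],[0,0,0],[0,0,0],[0,0,0],[0,0,0],[0,0,0],[0,0,0],[0,0,0]], "hand": [0,0,0,0,0,0,0,0], "force": 60}}

```text
clock: 20.78
position: [0.4321, -0.0833, 0.184]
ee_rot: [0.0, -0.106, 0.994, 0.0]
contact_force: [-0.7, 0.5, 5.0]
width: 0.0124
gripper_force: 59.9
```

Run:
```python
from h import *
print(st())
```

```text
{'t': 20.78, 'pos': array([ 0.4321, -0.0833,  0.184 ]), 'z': array([ 2.e-04,  2.e-04, -1.e+00]), 'y': array([-2.108e-01,  9.775e-01,  2.000e-04]), 'w': 0.0124, 'F': array([-0.7,  0.5,  5. ]), 'g': 59.9, 'q': array([-0.35,  0.33,  2.1 ,  0.  ,  0.72, -2.13])}
```

Request:
{"method": "carry_out", "body": {"linear": [[0,0,0.03],[0,0,0.06],[0,0,0.06],[0,0,0.06],[0,0,0.06],[0.0684,-0.0127,0.03],[0.0684,-0.0127,0],[0.0684,-0.0127,0]], "angular": [[0,0,0],[0,0,0],[0,0,0],[0,0,0],[0,0,0],[0,0,-0.735],[0,0,-0.735],[0,0,-0.735]], "hand": [0,0,0,0,0,0,0,0]}}

```text
clock: 21.45
position: [0.5358, -0.1026, 0.3354]
ee_rot: [0.002, -0.017, 1.0, -0.001]
contact_force: [1.0, 0.6, -0.7]
width: 0.0127
gripper_force: 59.1
```

Request:
{"method": "carry_out", "body": {"linear": [[0.0684,-0.0127,0],[0.0684,-0.0127,0],[0.0684,-0.0127,0],[0,0,-0.04],[0,0,-0.05],[0,0,-0.05],[0,0,0],[0,0,0]], "angular": [[0,0,0],[0,0,0],[0,0,0],[0,0,0],[0,0,0],[0,0,0],[0,0,0],[0,0,0]], "hand": [0,0,0,0,0,0,0,0]}}

```text
clock: 22.12
position: [0.6367, -0.1214, 0.2618]
ee_rot: [-0.002, -0.018, 1.0, 0.001]
contact_force: [-0.3, -0.2, -0.6]
width: 0.0126
gripper_force: 59.0
```

Run:
```python
from h import *
print(st()); im=snap("side"); u,v=pix("side",[.637,-.121,.05]).astype(int); print(u,v)
cv2.imwrite("pics/j1.png",crop(im,u-70,v-55,u+70,v+50,5))
```

```text
{'t': 22.12, 'pos': array([ 0.6367, -0.1214,  0.2618]), 'z': array([-0.0046,  0.0014, -1.    ]), 'y': array([-0.036 ,  0.9994,  0.0016]), 'w': 0.0126, 'F': array([-0.3, -0.2, -0.6]), 'g': 59.0, 'q': array([-0.3 ,  0.49,  1.54, -0.  ,  1.12, -1.9 ])}
275 191
```

View pics/j1.png

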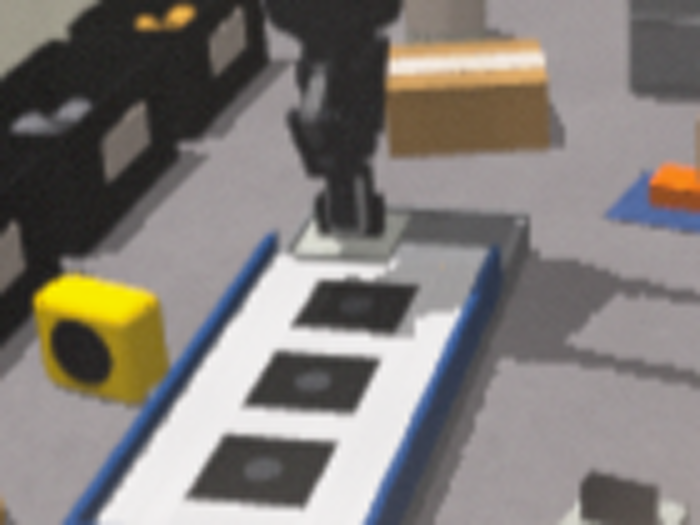

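The cover hangs in the hand above pocket 0. I'll compare its seen corners, and the pad's, with the predictions.

Run:
```python
from h import *
s=lambda x,y:(205+(x+.5)/5-.5,136+(y+.5)/5-.5)
c=np.array([.6369,-.1214]); ey=np.array([-.0365,.9993]); ex=np.array([.9993,.0365])
h=.2616-.184+.006
for a,b,o in((28,28,(293,255)),(-28,28,(392,258)),(-28,-28,(410,213))):
    w=c+a*ex/1e3+b*ey/1e3; pr=pix("side",[*w,h]); print("pred crop",((pr-[205,136])*5+2).round(0),"seen",o,"err world",(world("side",*s(*o),h)[:2]-w).round(4))
for nm,q in (("p0",[(318,281),(418,284),(405,335),(293,332)]),("p2",[(228,436),(336,440),(310,508),(187,502)])):
    w=np.array([world("side",*s(*p),.036) for p in q]); print(nm,w.mean(0).round(4),[np.linalg.norm(w[i]-w[i-1]).round(3) for i in range(4)])
```

```text
pred crop [292. 249.] seen (293, 255) err world [-0.0033  0.0075]
pred crop [386. 254.] seen (392, 258) err world [-0.0045  0.004 ]
pred crop [409. 212.] seen (410, 213) err world [-0.0005  0.0008]
p0 [ 0.6342 -0.1148  0.036 ] [np.float64(0.064), np.float64(0.062), np.float64(0.064), np.float64(0.066)]
p2 [0.6293 0.0633 0.036 ] [np.float64(0.062), np.float64(0.058), np.float64(0.063), np.float64(0.063)]
```

Request:
{"method": "carry_out", "body": {"linear": [[0,0.004,-0.03],[0,0,-0.03],[0,0,-0.018],[0,0,0],[0,0,0],[0,0,0]], "angular": [[0,0,0],[0,0,0],[0,0,0],[0,0,0],[0,0,0],[0,0,0]], "hand": [0,0,0,0,0,0]}}

```text
clock: 22.67
position: [0.6379, -0.1197, 0.2262]
ee_rot: [0.001, -0.018, 1.0, -0.0]
contact_force: [0.4, -0.4, -1.2]
width: 0.0125
gripper_force: 59.1
```

Run:
```python
from h import *
print(st()); im=snap("side")
cv2.imwrite("pics/j2.png",crop(im,245,160,305,205,12))
```

```text
{'t': 22.67, 'pos': array([ 0.6379, -0.1197,  0.2262]), 'z': array([ 2.5e-03, -7.0e-04, -1.0e+00]), 'y': array([-3.600e-02,  9.994e-01, -8.000e-04]), 'w': 0.0125, 'F': array([ 0.4, -0.4, -1.2]), 'g': 59.1, 'q': array([-0.29,  0.52,  1.58,  0.  ,  1.04, -1.9 ])}
```

View pics/j2.png

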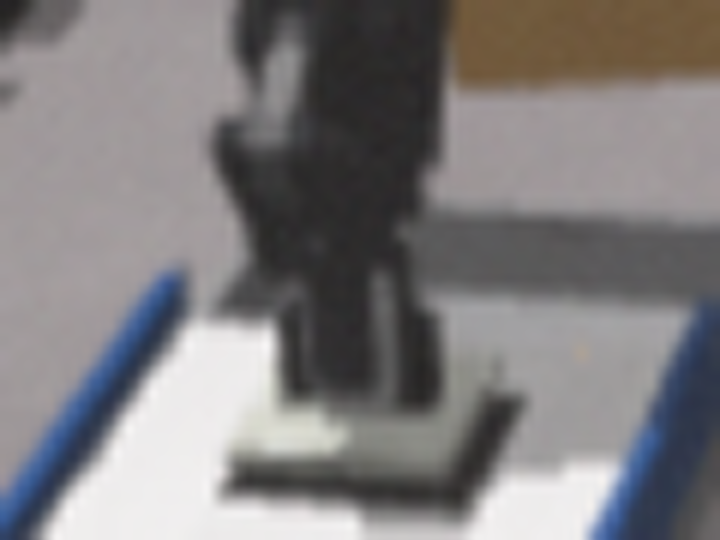

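Run:
```python
from h import *
s=lambda x,y:(245+(x+.5)/12-.5,160+(y+.5)/12-.5)
for z,q in((.048,[(228,468),(455,485),(500,365)]),(.042,[(228,468),(455,485),(500,365)]),(.036,[(218,495),(465,517),(522,397)])):
    w=np.array([world("side",*s(*p),z)[:2] for p in q]); print(z,w.round(4).tolist(),"ctr",((w[0]+w[2])/2).round(4),np.linalg.norm(w[1]-w[0]).round(4),np.linalg.norm(w[1]-w[2]).round(4))
```

```text
0.048 [[0.6607, -0.0788], [0.6042, -0.0795], [0.6106, -0.1419]] ctr [ 0.6357 -0.1103] 0.0565 0.0627
0.042 [[0.6648, -0.0893], [0.6077, -0.09], [0.6142, -0.1531]] ctr [ 0.6395 -0.1212] 0.0572 0.0634
0.036 [[0.6669, -0.0861], [0.6042, -0.0854], [0.6074, -0.1481]] ctr [ 0.6371 -0.1171] 0.0627 0.0627
```

Pad and cover agree within about 1 mm (pad centre about (.6356,-.1177), cover about (.6363,-.1177) in the side frame). Press down.

Request:
{"method": "carry_out", "body": {"linear": [[0,0,-0.006],[0,0,-0.004],[0,0,-0.002],[0,0,0],[0,0,0]], "angular": [[0,0,0],[0,0,0],[0,0,0],[0,0,0],[0,0,0]], "hand": [0,0,0,0,0], "force": 80}}

```text
clock: 23.13
position: [0.6376, -0.1196, 0.2196]
ee_rot: [0.001, -0.018, 1.0, -0.0]
contact_force: [-0.5, 0.3, 4.5]
width: 0.0122
gripper_force: 83.8
```

Request:
{"method": "carry_out", "body": {"linear": [[0,0,-0.003],[0,0,-0.003],[0,0,-0.003],[0,0,0],[0,0,0]], "angular": [[0,0,0],[0,0,0],[0,0,0],[0,0,0],[0,0,0]], "hand": [0,0,0,0,0]}}

```text
clock: 23.55
position: [0.6375, -0.1196, 0.2151]
ee_rot: [0.001, -0.018, 1.0, -0.0]
contact_force: [-1.2, -0.0, 5.1]
width: 0.0118
gripper_force: 84.1
```

Request:
{"method": "carry_out", "body": {"linear": [[0,0,-0.003],[0,0,-0.003],[0,0,-0.003],[0,0,0],[0,0,0]], "angular": [[0,0,0],[0,0,0],[0,0,0],[0,0,0],[0,0,0]], "hand": [0,0,0,0,0]}}

```text
clock: 23.97
position: [0.6374, -0.1195, 0.214]
ee_rot: [0.001, -0.018, 1.0, -0.0]
contact_force: [-5.6, 0.7, 22.1]
width: 0.0119
gripper_force: 86.6
```

Request:
{"method": "carry_out", "body": {"linear": [[0,0,-0.004],[0,0,0],[0,0,0],[0,0,0.011],[0,0,0]], "angular": [[0,0,0],[0,0,0],[0,0,0],[0,0,0],[0,0,0]], "hand": [0,0,0,0,0]}}

```text
clock: 24.38
position: [0.6376, -0.1195, 0.2149]
ee_rot: [0.001, -0.018, 1.0, -0.0]
contact_force: [-0.4, -0.3, -0.4]
width: 0.0119
gripper_force: 83.2
```

Request:
{"method": "carry_out", "body": {"linear": [[0,0,0],[0,0,0],[0,0,0],[0,0,0],[0,0,0],[0,0,0],[0,0,0],[0,0,0]], "angular": [[0,0,0],[0,0,0],[0,0,0],[0,0,0],[0,0,0],[0,0,0],[0,0,0],[0,0,0]], "hand": [1,1,1,1,1,1,1,1]}}

```text
clock: 25.05
position: [0.6373, -0.1195, 0.2131]
ee_rot: [-0.0, -0.018, 1.0, 0.0]
contact_force: [-1.4, -0.5, -0.4]
width: 0.0853
gripper_force: 0.0
```

Request:
{"method": "carry_out", "body": {"linear": [[0,0,0.03],[0,0,0.05],[0,0,0.02],[0,0,0],[0,0,0],[0,0,0],[0,0,0],[0,0,0]], "angular": [[0,0,0],[0,0,0],[0,0,0],[0,0,0],[0,0,0],[0,0,0],[0,0,0],[0,0,0]], "hand": [1,1,1,0,0,0,0,0]}}

```text
clock: 25.72
position: [0.6369, -0.1194, 0.2619]
ee_rot: [-0.001, -0.018, 1.0, 0.0]
contact_force: [0.4, -0.8, -0.3]
width: 0.0256
gripper_force: 0.0
```

Run:
```python
from h import *
print(st())
```

```text
{'t': 25.72, 'pos': array([ 0.6369, -0.1194,  0.2619]), 'z': array([-2.2e-03,  8.0e-04, -1.0e+00]), 'y': array([-3.600e-02,  9.994e-01,  9.000e-04]), 'w': 0.0256, 'F': array([ 0.4, -0.8, -0.3]), 'g': 0.0, 'q': array([-0.29,  0.49,  1.54,  0.  ,  1.11, -1.9 ])}
```

Request:
{"method": "carry_out", "body": {"linear": [[0,0,0],[0,0,0],[0,0,0],[0,0,-0.03],[0,0,-0.02],[0,0,0],[0,0,0]], "angular": [[0,0,0],[0,0,0],[0,0,0],[0,0,0],[0,0,0],[0,0,0],[0,0,0]], "hand": [0,0,0,0,0,0,0]}}

```text
clock: 26.3
position: [0.6369, -0.1194, 0.2373]
ee_rot: [-0.001, -0.018, 1.0, 0.0]
contact_force: [-0.4, -0.4, 0.6]
width: -0.0003
gripper_force: 0.0
```

Request:
{"method": "carry_out", "body": {"linear": [[0,0,-0.004],[0,0,-0.004],[0,0,-0.004],[0,0,0],[0,0,0]], "angular": [[0,0,0],[0,0,0],[0,0,0],[0,0,0],[0,0,0]], "hand": [0,0,0,0,0]}}

```text
clock: 26.72
position: [0.6375, -0.1196, 0.2334]
ee_rot: [0.001, -0.018, 1.0, -0.0]
contact_force: [-1.3, 1.3, 5.6]
width: -0.0001
gripper_force: 2.6
```

Request:
{"method": "carry_out", "body": {"linear": [[0,0,-0.004],[0,0,-0.002],[0,0,0],[0,0,0]], "angular": [[0,0,0],[0,0,0],[0,0,0],[0,0,0]], "hand": [0,0,0,0]}}

```text
clock: 27.05
position: [0.6374, -0.1195, 0.2333]
ee_rot: [0.001, -0.018, 1.0, -0.001]
contact_force: [-4.3, 1.8, 19.0]
width: -0.0001
gripper_force: 9.5
```

The cover in pocket 0 is fully home (bar top at 60 mm, rigid). Next: lift, and check with the side camera that the other cover hasn't moved.

Request:
{"method": "carry_out", "body": {"linear": [[0,0,0.04],[0,0,0.06],[0,0,0.07],[0,0,0.06],[0,0,0.03],[0,0,0]], "angular": [[0,0,0],[0,0,0],[0,0,0],[0,0,0],[0,0,0],[0,0,0]], "hand": [0.5,1,1,1,1,1]}}

```text
clock: 27.55
position: [0.6383, -0.1198, 0.3641]
ee_rot: [0.005, -0.018, 1.0, -0.001]
contact_force: [0.2, 1.0, 0.2]
width: 0.0721
gripper_force: 0.0
```

Run:
```python
from h import *
print(st()); im=snap("side"); a=cv2.imread("side2raw.png")
u,v=pix("side",[.4505,.0322,.01]).astype(int); print(u,v)
sl=np.s_[v-22:v+22,u-25:u+25]; d=cv2.absdiff(im,a)[sl].max(2); print("changed px",(d>40).sum())
u,v=pix("side",[.436,-.358,.03]).astype(int);sl=np.s_[v-25:v+25,u-35:u+35]; d=cv2.absdiff(im,cv2.imread("side0raw.png"))[sl].max(2); print("scraper changed px",(d>40).sum())
```

```text
{'t': 27.55, 'pos': array([ 0.6383, -0.1198,  0.3641]), 'z': array([ 0.0091, -0.0026, -1.    ]), 'y': array([-0.036 ,  0.9993, -0.0029]), 'w': 0.0721, 'F': array([0.2, 1. , 0.2]), 'g': 0.0, 'q': array([-0.29,  0.41,  1.41,  0.  ,  1.32, -1.9 ])}
328 237
changed px 139
scraper changed px 187
```

```bash
cat >> h.py <<'E'
def plates(im,n,box):
    u0,v0,u1,v1=box; c=im[v0:v1,u0:u1].astype(int); m=((c.min(2)>150)&(c.max(2)-c.min(2)<45)).astype(np.uint8)
    m=cv2.morphologyEx(m,cv2.MORPH_CLOSE,np.ones((7,7),np.uint8))
    k,l,s,ce=cv2.connectedComponentsWithStats(m); out=[]
    for i in range(1,k):
        if s[i,4]>60:
            r=cv2.minAreaRect(np.argwhere(l==i)[:,::-1].astype(np.float32)); b=cv2.boxPoints(r)+[u0,v0]
            out.append((s[i,4],(ce[i]+[u0,v0]).round(2),b.round(1).tolist()))
    return out
E
python3 - <<'E'
from h import *
im=snap("side"); cv2.imwrite("side3raw.png",im); t=snap("top"); cv2.imwrite("top3raw.png",t)
for f in("side2raw.png","side3raw.png"):
    print(f,[p[:2] for p in plates(cv2.imread(f),"side",(300,200,365,260))])
for f in("top0raw.png","top2raw.png","top3raw.png"):
    print(f,plates(cv2.imread(f),"top",(285,205,370,245)))
E
```

```text
side2raw.png [(np.int32(3085), array([329.33, 229.41]))]
side3raw.png [(np.int32(3009), array([330.18, 230.55]))]
top0raw.png [(np.int32(276), array([310.84, 220.59]), [[300.9, 226.5], [304.9, 210.5], [320.9, 214.5], [316.9, 230.5]]), (np.int32(271), array([345.68, 225.11]), [[335.8, 219.1], [351.5, 215.1], [355.5, 231.1], [339.8, 235.1]])]
top2raw.png [(np.int32(276), array([310.84, 220.59]), [[300.9, 226.5], [304.9, 210.5], [320.9, 214.5], [316.9, 230.5]]), (np.int32(271), array([345.68, 225.11]), [[335.8, 219.1], [351.5, 215.1], [355.5, 231.1], [339.8, 235.1]])]
top3raw.png [(np.int32(124), array([306.97, 218.98]), [[300.9, 226.5], [304.8, 210.7], [315.6, 213.4], [311.7, 229.2]])]
```

The left corners of the remaining cover are where they were (partly hidden by the arm), so I go for it.

Request:
{"method": "carry_out", "body": {"linear": [[-0.0467,0.038,0],[-0.0467,0.038,0],[-0.0467,0.038,0],[-0.0467,0.038,0],[-0.0467,0.038,0],[-0.0467,0.038,0],[-0.0467,0.038,0],[-0.0467,0.038,0]], "angular": [[0,0,-0.72],[0,0,-0.72],[0,0,-0.72],[0,0,-0.72],[0,0,-0.72],[0,0,0],[0,0,0],[0,0,0]], "hand": [1,1,1,1,1,1,1,1]}}

```text
clock: 28.37
position: [0.4486, 0.0333, 0.357]
ee_rot: [-0.002, 0.126, 0.992, 0.0]
contact_force: [0.0, 1.4, 0.5]
width: 0.0856
gripper_force: 0.0
```

Request:
{"method": "carry_out", "body": {"linear": [[0,0,-0.05],[0,0,-0.06],[0,0,-0.06],[0,0,-0.06],[0,0,-0.04],[0,0,0],[0,0,0],[0,0,0]], "angular": [[0,0,0],[0,0,0],[0,0,0],[0,0,0],[0,0,0],[0,0,0],[0,0,0],[0,0,0]], "hand": [1,1,1,1,1,1,1,1]}}

```text
clock: 29.03
position: [0.4507, 0.0325, 0.2244]
ee_rot: [-0.0, 0.126, 0.992, 0.0]
contact_force: [0.2, -0.5, 0.4]
width: 0.0855
gripper_force: 0.0
```

Run:
```python
from h import *
s=st(); print(s, np.degrees(np.arctan2(s["y"][1],s["y"][0])))
im=snap("side"); cv2.imwrite("side4raw.png",im); print([p[:2] for p in plates(im,"side",(300,215,365,260))],[p[:2] for p in plates(cv2.imread("side2raw.png"),"side",(300,215,365,260))])
b=[[300.9, 226.5], [304.9, 210.5], [320.9, 214.5], [316.9, 230.5]]
w=np.array([world("top",*p,.006) for p in b]); print(w.mean(0),[np.degrees(np.arctan2(*(w[i]-w[i-1])[[1,0]])).round(1) for i in range(4)])
```

```text
{'t': 29.03, 'pos': array([0.4507, 0.0325, 0.2244]), 'z': array([-1.e-04,  1.e-04, -1.e+00]), 'y': array([2.494e-01, 9.684e-01, 1.000e-04]), 'w': 0.0855, 'F': array([ 0.2, -0.5,  0.4]), 'g': 0.0, 'q': array([-0.08,  0.28,  2.02,  0.  ,  0.84, -1.4 ])} 75.55798190421993
[(np.int32(892), array([310.16, 240.01])), (np.int32(276), array([336.29, 220.87]))] [(np.int32(2393), array([329.32, 236.03]))]
[0.4505909 0.0325867 0.006    ] [np.float64(74.8), np.float64(-14.7), np.float64(-105.3), np.float64(165.0)]
```

Request:
{"method": "carry_out", "body": {"linear": [[0,0,-0.03],[0,0,-0.03],[0,0,-0.015],[0,0,-0.006],[0,0,0],[0,0,0]], "angular": [[0,0,0],[0,0,0],[0,0,0],[0,0,0],[0,0,0],[0,0,0]], "hand": [1,1,1,1,1,1]}}

```text
clock: 29.58
position: [0.4509, 0.0325, 0.1844]
ee_rot: [0.001, 0.126, 0.992, 0.0]
contact_force: [-0.7, -0.3, -0.3]
width: 0.0852
gripper_force: 0.0
```

Request:
{"method": "carry_out", "body": {"linear": [[0,0,0],[0,0,0],[0,0,0],[0,0,0],[0,0,0],[0,0,0],[0,0,0],[0,0,0]], "angular": [[0,0,0],[0,0,0],[0,0,0],[0,0,0],[0,0,0],[0,0,0],[0,0,0],[0,0,0]], "hand": [0,0,0,0,0,0,0,0], "force": 80}}

```text
clock: 30.25
position: [0.4505, 0.0325, 0.1841]
ee_rot: [0.0, 0.126, 0.992, 0.0]
contact_force: [0.0, 0.8, 5.4]
width: 0.0121
gripper_force: 79.0
```

Run:
```python
from h import *
print(st())
```

```text
{'t': 30.25, 'pos': array([0.4505, 0.0325, 0.1841]), 'z': array([ 3.e-04,  2.e-04, -1.e+00]), 'y': array([2.494e-01, 9.684e-01, 2.000e-04]), 'w': 0.0121, 'F': array([0. , 0.8, 5.4]), 'g': 79.0, 'q': array([-0.08,  0.34,  2.07,  0.  ,  0.73, -1.4 ])}
```

Request:
{"method": "carry_out", "body": {"linear": [[0,0,0.03],[0,0,0.06],[0,0,0.06],[0,0,0.06],[0,0,0.06],[0.0601,0.0092,0.03],[0.0601,0.0092,0],[0.0601,0.0092,0]], "angular": [[0,0,0],[0,0,0],[0,0,0],[0,0,0],[0,0,0],[0,0,0.725],[0,0,0.725],[0,0,0.725]], "hand": [0,0,0,0,0,0,0,0]}}

```text
clock: 30.92
position: [0.5417, 0.0464, 0.3355]
ee_rot: [0.002, 0.038, 0.999, -0.0]
contact_force: [0.1, -1.0, -0.7]
width: 0.0122
gripper_force: 78.4
```

Request:
{"method": "carry_out", "body": {"linear": [[0.0601,0.0092,0],[0.0601,0.0092,0],[0.0601,0.0092,0],[0,0,-0.04],[0,0,-0.05],[0,0,-0.05],[0,0,0],[0,0,0]], "angular": [[0,0,0.725],[0,0,0],[0,0,0],[0,0,0],[0,0,0],[0,0,0],[0,0,0],[0,0,0]], "hand": [0,0,0,0,0,0,0,0]}}

```text
clock: 31.58
position: [0.6301, 0.0601, 0.262]
ee_rot: [-0.002, 0.01, 1.0, 0.0]
contact_force: [0.7, 0.3, -0.2]
width: 0.0119
gripper_force: 78.3
```

Run:
```python
from h import *
print(st())
```

```text
{'t': 31.58, 'pos': array([0.6301, 0.0601, 0.262 ]), 'z': array([-4.5e-03,  1.0e-04, -1.0e+00]), 'y': array([0.02  , 0.9998, 0.    ]), 'w': 0.0119, 'F': array([ 0.7,  0.3, -0.2]), 'g': 78.3, 'q': array([-0.01,  0.47,  1.58,  0.  ,  1.1 , -1.57])}
```

Request:
{"method": "carry_out", "body": {"linear": [[0,0,-0.02],[0,0,-0.03],[0,0,-0.025],[0,0,0],[0,0,0],[0,0,0]], "angular": [[0,0,0.36],[0,0,0.36],[0,0,0],[0,0,0],[0,0,0],[0,0,0]], "hand": [0,0,0,0,0,0]}}

```text
clock: 32.08
position: [0.6315, 0.0601, 0.2281]
ee_rot: [0.002, -0.019, 1.0, -0.0]
contact_force: [0.4, 0.4, -0.3]
width: 0.012
gripper_force: 78.3
```

Run:
```python
from h import *
print(st()); im=snap("side"); u,v=pix("side",[.631,.06,.045]).astype(int); print(u,v)
cv2.imwrite("pics/k1.png",crop(im,u-35,v-30,u+35,v+22,11))
```

```text
{'t': 32.08, 'pos': array([0.6315, 0.0601, 0.2281]), 'z': array([ 0.0032,  0.    , -1.    ]), 'y': array([-3.750e-02,  9.993e-01, -1.000e-04]), 'w': 0.012, 'F': array([ 0.4,  0.4, -0.3]), 'g': 78.3, 'q': array([-0.01,  0.5 ,  1.62,  0.  ,  1.02, -1.62])}
257 226
```

View pics/k1.png

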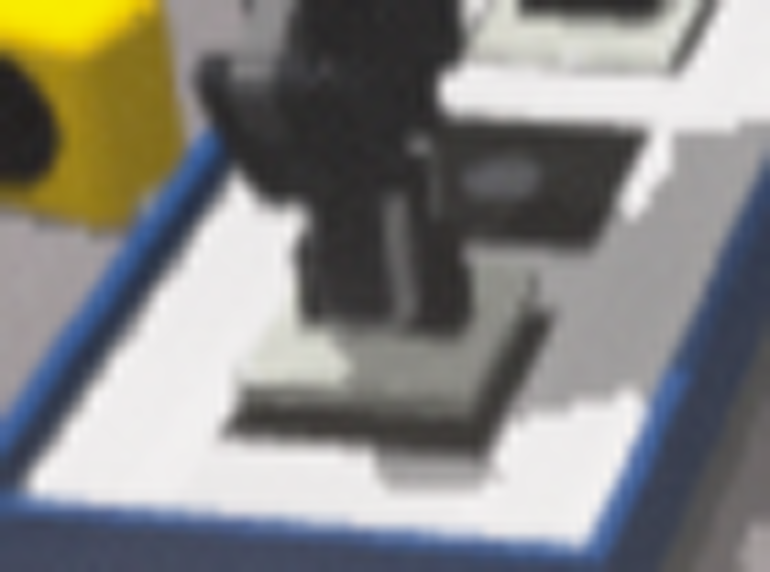

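Run:
```python
from h import *
s=lambda x,y:(222+(x+.5)/11-.5,196+(y+.5)/11-.5)
for z,q in((.044,[(240,403),(472,424)]),(.050,[(242,385),(474,402),(530,268)]),(.036,[(222,435),(486,457),(552,312)])):
    w=np.array([world("side",*s(*p),z)[:2] for p in q]); print(z,w.round(4).tolist(),[np.linalg.norm(w[i]-w[i-1]).round(4) for i in range(1,len(w))])
print(st())
```

```text
0.044 [[0.6562, 0.0917], [0.6012, 0.0909]] [np.float64(0.0551)]
0.05 [[0.6545, 0.0931], [0.6002, 0.0908], [0.6055, 0.0338]] [np.float64(0.0544), np.float64(0.0572)]
0.036 [[0.6608, 0.0936], [0.5983, 0.0918], [0.6022, 0.0306]] [np.float64(0.0626), np.float64(0.0614)]
{'t': 32.13, 'pos': array([0.6315, 0.0601, 0.2281]), 'z': array([ 3.3e-03,  1.0e-04, -1.0e+00]), 'y': array([-3.750e-02,  9.993e-01, -1.000e-04]), 'w': 0.0123, 'F': array([ 0.4, -0.2, -0.8]), 'g': 78.3, 'q': array([-0.01,  0.5 ,  1.62,  0.  ,  1.02, -1.62])}
```

Relative to the pad, the cover sits about 1 mm too far in +y. Correct that and press.

Request:
{"method": "carry_out", "body": {"linear": [[0.001,-0.0024,-0.006],[0,0,-0.006],[0,0,-0.004],[0,0,0],[0,0,0]], "angular": [[0,0,0],[0,0,0],[0,0,0],[0,0,0],[0,0,0]], "hand": [0,0,0,0,0]}}

```text
clock: 32.55
position: [0.6317, 0.0588, 0.2188]
ee_rot: [0.001, -0.019, 1.0, -0.0]
contact_force: [0.4, -1.1, 3.7]
width: 0.0118
gripper_force: 78.9
```

Request:
{"method": "carry_out", "body": {"linear": [[0,0,-0.003],[0,0,-0.003],[0,0,-0.003],[0,0,0],[0,0,0]], "angular": [[0,0,0],[0,0,0],[0,0,0],[0,0,0],[0,0,0]], "hand": [0,0,0,0,0]}}

```text
clock: 32.97
position: [0.6316, 0.0588, 0.2147]
ee_rot: [0.001, -0.019, 1.0, -0.0]
contact_force: [-0.8, -0.4, 6.6]
width: 0.0124
gripper_force: 79.2
```

Request:
{"method": "carry_out", "body": {"linear": [[0,0,-0.003],[0,0,-0.003],[0,0,-0.003],[0,0,0],[0,0,0]], "angular": [[0,0,0],[0,0,0],[0,0,0],[0,0,0],[0,0,0]], "hand": [0,0,0,0,0]}}

```text
clock: 33.38
position: [0.6315, 0.0588, 0.214]
ee_rot: [0.002, -0.019, 1.0, -0.0]
contact_force: [-6.5, -1.1, 25.1]
width: 0.0124
gripper_force: 82.1
```

Same depth as the first (0.214). Release, then press the bar top.

Request:
{"method": "carry_out", "body": {"linear": [[0,0,0.009],[0,0,0],[0,0,0],[0,0,0],[0,0,0],[0,0,0],[0,0,0],[0,0,0]], "angular": [[0,0,0],[0,0,0],[0,0,0],[0,0,0],[0,0,0],[0,0,0],[0,0,0],[0,0,0]], "hand": [0,0,1,1,1,1,1,1]}}

```text
clock: 34.05
position: [0.6313, 0.0589, 0.2133]
ee_rot: [-0.0, -0.019, 1.0, 0.0]
contact_force: [0.4, -0.4, 0.5]
width: 0.0832
gripper_force: 0.0
```

Request:
{"method": "carry_out", "body": {"linear": [[0,0,0.03],[0,0,0.05],[0,0,0.02],[0,0,0],[0,0,0],[0,0,0],[0,0,0],[0,0,0]], "angular": [[0,0,0],[0,0,0],[0,0,0],[0,0,0],[0,0,0],[0,0,0],[0,0,0],[0,0,0]], "hand": [1,1,1,0,0,0,0,0]}}

```text
clock: 34.72
position: [0.6309, 0.0589, 0.2625]
ee_rot: [-0.001, -0.019, 1.0, 0.0]
contact_force: [-0.7, -0.5, -0.5]
width: 0.0258
gripper_force: 0.0
```

Request:
{"method": "carry_out", "body": {"linear": [[0,0,0],[0,0,0],[0,0,0],[0,0,-0.03],[0,0,-0.02],[0,0,0],[0,0,0]], "angular": [[0,0,0],[0,0,0],[0,0,0],[0,0,0],[0,0,0],[0,0,0],[0,0,0]], "hand": [0,0,0,0,0,0,0]}}

```text
clock: 35.3
position: [0.6309, 0.0589, 0.2378]
ee_rot: [-0.001, -0.019, 1.0, 0.0]
contact_force: [0.2, 0.9, -0.2]
width: -0.0005
gripper_force: 0.0
```

Request:
{"method": "carry_out", "body": {"linear": [[0,0,-0.004],[0,0,-0.004],[0,0,-0.004],[0,0,0],[0,0,0]], "angular": [[0,0,0],[0,0,0],[0,0,0],[0,0,0],[0,0,0]], "hand": [0,0,0,0,0]}}

```text
clock: 35.72
position: [0.6315, 0.0589, 0.2335]
ee_rot: [0.001, -0.019, 1.0, 0.0]
contact_force: [0.2, -0.7, 3.0]
width: -0.0001
gripper_force: 1.6
```

Request:
{"method": "carry_out", "body": {"linear": [[0,0,-0.004],[0,0,-0.002],[0,0,0],[0,0,0]], "angular": [[0,0,0],[0,0,0],[0,0,0],[0,0,0]], "hand": [0,0,0,0]}}

```text
clock: 36.05
position: [0.6314, 0.0589, 0.2333]
ee_rot: [0.001, -0.019, 1.0, -0.0]
contact_force: [-4.7, -0.4, 17.8]
width: -0.0002
gripper_force: 8.8
```

Both covers are home. Now to the lever, with the gripper open.

Request:
{"method": "carry_out", "body": {"linear": [[0,0,0.04],[0,0,0.06],[0,0,0.07],[0,0,0.06],[0,0,0.04],[0,0,0]], "angular": [[0,0,0],[0,0,0],[0,0,0],[0,0,0],[0,0,0],[0,0,0]], "hand": [0,1,1,1,1,1]}}

```text
clock: 36.55
position: [0.6325, 0.0589, 0.3703]
ee_rot: [0.005, -0.019, 1.0, -0.0]
contact_force: [0.4, 0.2, -0.2]
width: 0.0608
gripper_force: 0.0
```

Request:
{"method": "carry_out", "body": {"linear": [[-0.05,0.055,0],[-0.05,0.055,0],[-0.05,0.055,0],[-0.05,0.055,0],[-0.05,0.055,0],[-0.05,0.055,0],[-0.05,0.055,0],[-0.05,0.055,0]], "angular": [[0,0,-0.74],[0,0,-0.74],[0,0,-0.74],[0,0,-0.74],[0,0,0],[0,0,0],[0,0,0],[0,0,0]], "hand": [1,1,1,1,1,1,1,1]}}

```text
clock: 37.22
position: [0.4296, 0.2798, 0.3637]
ee_rot: [-0.001, 0.1, 0.995, -0.0]
contact_force: [0.9, 1.2, -0.6]
width: 0.0852
gripper_force: 0.0
```

Request:
{"method": "carry_out", "body": {"linear": [[0,0,0],[0,0,0]], "angular": [[0,0,0],[0,0,0]], "hand": [1,1]}}

```text
clock: 37.38
position: [0.4297, 0.28, 0.364]
ee_rot: [-0.001, 0.097, 0.995, -0.0]
contact_force: [0.2, 0.4, 0.9]
width: 0.0854
gripper_force: 0.0
```

Run:
```python
from h import *
print(st())
# lever/marker refinement from first images via colour
im=cv2.imread("top0raw.png"); hsv=cv2.cvtColor(im,cv2.COLOR_BGR2HSV)
c=im[130:250,180:265]; h=hsv[130:250,180:265]
def blob(lo,hi,box):
    u0,v0,u1,v1=box; m=cv2.inRange(hsv[v0:v1,u0:u1],lo,hi); p=np.argwhere(m)[:,::-1]+[u0,v0]; r=cv2.minAreaRect(p.astype(np.float32)); return p.mean(0),r,cv2.boxPoints(r)
v=np.array([.5461,.2689]) 
for n,lo,hi,box in(("marker",(25,120,120),(35,255,255),(210,198,230,218)),("green",(45,100,60),(80,255,255),(225,198,245,225))):
    ctr,r,b=blob(lo,hi,box); w=np.array([world("top",*p,.059)[:2] for p in b]); m=world("top",*ctr,.059)[:2]
    L=max([w[1]-w[0],w[2]-w[1]],key=np.linalg.norm); d=m-v
    print(n,ctr,m,"deg from valve",np.degrees(np.arctan2(d[1],d[0])),"long axis",np.degrees(np.arctan2(L[1],L[0])),np.linalg.norm(w[1]-w[0]),np.linalg.norm(w[2]-w[1]))
```

```text
{'t': 37.38, 'pos': array([0.4297, 0.28  , 0.364 ]), 'z': array([-1.2e-03, -7.0e-04, -1.0e+00]), 'y': array([ 1.941e-01,  9.810e-01, -9.000e-04]), 'w': 0.0854, 'F': array([0.2, 0.4, 0.9]), 'g': 0.0, 'q': array([ 0.44,  0.21,  1.7 , -0.  ,  1.23, -0.93])}
marker [220.57264957 206.30769231] [0.49528444 0.32404352] deg from valve 132.66102144219715 long axis -44.83670518758973 0.05015812248283413 0.023589234934650757
green [235.23404255 211.92553191] [0.47590222 0.27612564] deg from valve 174.12309367298207 long axis -179.54811852247954 0.019545360616596102 0.049172282887889676
```

Request:
{"method": "carry_out", "body": {"linear": [[0.003,-0.002,-0.05],[0,0,-0.06],[0,0,-0.05],[0,0,-0.032],[0,0,-0.013],[0,0,0],[0,0,0],[0,0,0]], "angular": [[0,0,0],[0,0,0],[0,0,0],[0,0,0],[0,0,0],[0,0,0],[0,0,0],[0,0,0]], "hand": [1,1,1,1,1,1,1,1]}}

```text
clock: 38.05
position: [0.4338, 0.2778, 0.2632]
ee_rot: [0.001, 0.1, 0.995, 0.001]
contact_force: [0.2, 0.4, 0.4]
width: 0.0854
gripper_force: 0.0
```

Request:
{"method": "carry_out", "body": {"linear": [[0,0,0],[0,0,0],[0,0,0],[0,0,0],[0,0,0],[0,0,0],[0,0,0],[0,0,0]], "angular": [[0,0,0],[0,0,0],[0,0,0],[0,0,0],[0,0,0],[0,0,0],[0,0,0],[0,0,0]], "hand": [0,0,0,0,0,0,0,0], "force": 30}}

```text
clock: 38.72
position: [0.4335, 0.2813, 0.2635]
ee_rot: [0.001, 0.101, 0.995, 0.005]
contact_force: [-1.0, 13.7, -0.2]
width: 0.0211
gripper_force: 31.7
```

Run:
```python
from h import *
print(st())
v=np.array([.5461,.2689]); p=lambda d:v+.115*np.array([np.cos(np.radians(d)),np.sin(np.radians(d))])
q=np.array([p(x) for x in np.linspace(174.4,133.2,11)]); print((np.diff(q,axis=0)/.5).round(4).tolist(), q[0],q[-1])
```

```text
{'t': 38.72, 'pos': array([0.4335, 0.2813, 0.2635]), 'z': array([ 0.0034,  0.0103, -0.9999]), 'y': array([0.2004, 0.9797, 0.0108]), 'w': 0.0211, 'F': array([-1. , 13.7, -0.2]), 'g': 31.7, 'q': array([ 0.44,  0.31,  1.84,  0.01,  0.98, -0.94])}
[[0.0022, 0.0164], [0.0034, 0.0162], [0.0045, 0.0159], [0.0057, 0.0155], [0.0068, 0.0151], [0.0078, 0.0146], [0.0089, 0.014], [0.0098, 0.0133], [0.0108, 0.0126], [0.0116, 0.0117]] [0.43164885 0.28012203] [0.46737708 0.35273139]
```

Request:
{"method": "carry_out", "body": {"linear": [[0.0022,0.0164,0],[0.0034,0.0162,0],[0.0045,0.0159,0],[0.0057,0.0155,0],[0.0068,0.0151,0],[0.0078,0.0146,0],[0.0089,0.014,0]], "angular": [[0,0,-0.5],[0,0,-0.5],[0,0,-0.5],[0,0,-0.5],[0,0,-0.5],[0,0,-0.5],[0,0,-0.5]], "hand": [0,0,0,0,0,0,0]}}

```text
clock: 39.3
position: [0.45, 0.3314, 0.2631]
ee_rot: [-0.003, 0.239, 0.971, -0.002]
contact_force: [-10.8, 0.4, 12.1]
width: 0.0214
gripper_force: 32.4
```

Request:
{"method": "carry_out", "body": {"linear": [[0.0098,0.0133,0],[0.0108,0.0126,0],[0.0116,0.0117,0],[0,0,0],[0,0,0]], "angular": [[0,0,-0.5],[0,0,-0.5],[0,0,-0.5],[0,0,0],[0,0,0]], "hand": [0,0,0,0,0]}}

```text
clock: 39.72
position: [0.4668, 0.3516, 0.263]
ee_rot: [-0.003, 0.296, 0.955, 0.001]
contact_force: [-6.5, 3.3, 6.3]
width: 0.0208
gripper_force: 31.9
```

Run:
```python
from h import *
s=st();print(s); g=s["pos"]+.155*s["z"]; d=g[:2]-[.5461,.2689]; print(g,np.hypot(*d),np.degrees(np.arctan2(d[1],d[0])))
```

```text
{'t': 39.72, 'pos': array([0.4668, 0.3516, 0.263 ]), 'z': array([-0.0047,  0.0026, -1.    ]), 'y': array([ 5.661e-01,  8.244e-01, -5.000e-04]), 'w': 0.0208, 'F': array([-6.5,  3.3,  6.3]), 'g': 31.9, 'q': array([ 0.53,  0.4 ,  1.69,  0.01,  1.05, -0.45])}
[0.4660715 0.352003  0.108    ] 0.11537187448095838 133.92028810080708
```

Request:
{"method": "carry_out", "body": {"linear": [[0.002,0.002,0],[0,0,0],[0,0,0],[0,0,0],[0,0,0],[0,0,0],[0,0,0],[0,0,0]], "angular": [[0,0,0],[0,0,0],[0,0,0],[0,0,0],[0,0,0],[0,0,0],[0,0,0],[0,0,0]], "hand": [0,0,1,1,1,1,1,1]}}

```text
clock: 40.38
position: [0.4697, 0.3515, 0.2621]
ee_rot: [0.0, 0.295, 0.955, -0.0]
contact_force: [-0.5, -0.1, 0.0]
width: 0.0852
gripper_force: 0.0
```

Request:
{"method": "carry_out", "body": {"linear": [[0,0,0.06],[0,0,0.075],[0,0,0.075],[0,0,0.03],[-0.06,-0.05,0],[-0.06,-0.05,0],[-0.06,-0.05,0],[-0.06,-0.05,0]], "angular": [[0,0,0],[0,0,0],[0,0,0],[0,0,0],[0,0,0],[0,0,0],[0,0,0],[0,0,0]], "hand": [1,1,1,1,1,1,1,1]}}

```text
clock: 41.05
position: [0.3482, 0.2505, 0.382]
ee_rot: [0.0, 0.295, 0.955, -0.0]
contact_force: [0.2, -0.1, 0.8]
width: 0.0851
gripper_force: 0.0
```

Request:
{"method": "carry_out", "body": {"linear": [[0,0,0],[0,0,0]], "angular": [[0,0,0],[0,0,0]], "hand": [1,1]}}

```text
clock: 41.22
position: [0.3479, 0.2504, 0.3825]
ee_rot: [0.0, 0.295, 0.955, 0.0]
contact_force: [1.3, -0.4, 1.4]
width: 0.0852
gripper_force: 0.0
```

Run:
```python
from h import *
print(st()); im=snap("top"); cv2.imwrite("pics/z1.png",crop(im,180,130,460,260,2.85)); cv2.imwrite("topz.png",im); cv2.imwrite("sidez.png",snap("side"))
```

```text
{'t': 41.22, 'pos': array([0.3479, 0.2504, 0.3825]), 'z': array([ 5.e-04,  2.e-04, -1.e+00]), 'y': array([5.645e-01, 8.254e-01, 5.000e-04]), 'w': 0.0852, 'F': array([ 1.3, -0.4,  1.4]), 'g': 0.0, 'q': array([ 0.46,  0.07,  1.83, -0.  ,  1.25, -0.51])}
```

View pics/z1.png

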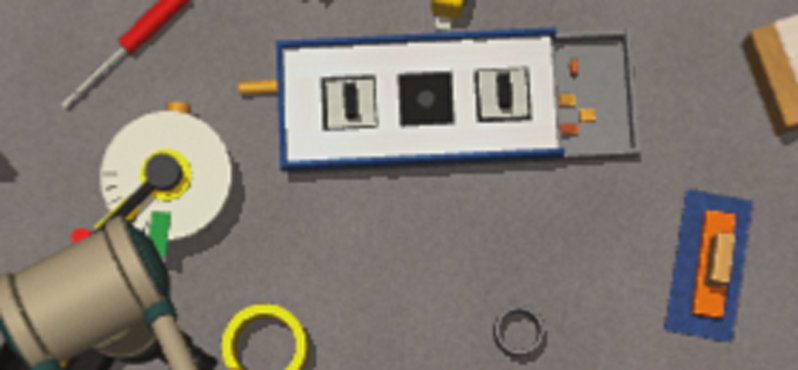

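Covers sit inside pockets 2 and 0 at (350,102) and (502,94), four chips are in the tray, the scraper is on its blue mat, and the lever lies along the marker. A numeric check of the knob angle with the arm moved away, then hand in.

Request:
{"method": "carry_out", "body": {"linear": [[0,-0.07,0],[0,-0.07,0],[0,-0.07,0],[0,-0.07,0],[0,-0.07,0],[0,-0.07,0],[0,0,0],[0,0,0]], "angular": [[0,0,0],[0,0,0],[0,0,0],[0,0,0],[0,0,0],[0,0,0],[0,0,0],[0,0,0]], "hand": [1,1,1,1,1,1,1,1]}}

```text
clock: 41.98
position: [0.3513, 0.0399, 0.3825]
ee_rot: [0.001, 0.298, 0.955, 0.0]
contact_force: [0.2, 0.3, 0.9]
width: 0.0856
gripper_force: 0.0
```

Run:
```python
from h import *
snap("top"); t=snap("top")
def ang(im):
    h=cv2.cvtColor(im,cv2.COLOR_BGR2HSV)[190:235,190:245]; m=((h[...,0]<8)|(h[...,0]>172))&(h[...,1]>150)&(h[...,2]>90)
    p=np.argwhere(m)[:,::-1].mean(0)+[190,190]; w=world("top",*p,.112)[:2]-[.5461,.2689]; return m.sum(),p.round(1),np.hypot(*w).round(4),np.degrees(np.arctan2(w[1],w[0])).round(1)
for i in(cv2.imread("top0raw.png"),cv2.imread("top1raw.png"),t): print(ang(i))
```

```text
(np.int64(39), array([200.9, 201.9]), np.float64(0.1161), np.float64(112.5))
(np.int64(43), array([230.3, 223.1]), np.float64(0.1144), np.float64(173.3))
(np.int64(39), array([208.2, 213. ]), np.float64(0.116), np.float64(133.9))
```

```bash
python3 -c "
from rig import manip
print(manip.sign_off())"
```

```text
the job is handed in; nothing more can be done
None
```

The job is handed in: I turned the lever to the green stop, swept all four chips into the tray, pressed both covers home in pockets 0 and 2, and swung the lever onto the yellow marker (within about 1.5°), with the scraper standing on its blue mat.

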